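# Pack the market caddy and lock its carry handle on

### The arm

A 6-joint arm with a two-finger parallel gripper is mounted at the origin on the work surface. World frame = base frame: x ahead of the robot, y to its left, z up, the work surface at z = 0. Lengths are in m, angles in rad, forces in N, time in s.
With the tool pointing down it reaches from about 0.4 to 0.825 m from the base axis. Payload 7 kg.
Tool frame: the origin (TCP) lies on the mounting face of the last link; the fingertips stand arm.tcp_to_tips ahead of it and the grasp point (between the pads) lies 159 mm ahead of it (arm.tcp_to_tips is the distance from the TCP to the fingertips, in m); z points along the fingers, y is the direction in which the jaws open and shut (so a half turn about z gives the same grasp; the last joint's range is limited). The gripper opens to 88 mm and grips with 3 to 60 N. Pads are 19 mm wide; open, the fingers measure 130 mm over their backs; the gripper's body (78 mm by 193 mm) begins 47 mm behind the grasp point.
Start: joints at [1.489, 0.359, 0.012, 0, -1.224, -0.288], TCP at [0.244, 0.629, 0.405] pointing down, gripper open.
Joint ranges: [-3.07, 3.07], [-1.43, 2.12], [-1.02, 1.25], [-3.03, 1.67], [-3.05, -0], [-3.03, 3.03]. Speed limits (rad/s): [2.39, 2.39, 3.01, 3.14, 3.14, 3.14].

### API

Orientations are given as [roll, pitch, yaw] about the fixed x, y, z axes, in that order (R = Rz(yaw) Ry(pitch) Rx(roll)).
In Python, from station import arm, cams, job_done, finder gives the robot as it stands.
- The arm moves only by the tool play_rows, never from a script. Its argument "targets" is a list that holds one entry, the list of rows, each a list of 4 numbers: the shift along the tool's x, y, z in m, then the turn about the tool's z in degrees. A call has 1 to 5 rows; each row is the pose to reach, as a shift and turn from the pose commanded when the call began, along the tool's axes at that moment; what a row does not reach only later rows make up. A row lasts 1/8 s, in which the tool goes at most 62.5 mm and 10.7 degrees, less where a joint would pass 70% of its speed; a pose out of reach is approached as far as the arm can. A call with a gripper value outside its range is refused whole. "grip" is the closure in counts, from 0 (fully open) to 255 (shut), set as the call begins (left out, the last holds). The fingers move at their own pace and stop on an object; "newtons" is the grip in N (left out, the last holds). Time passes only in rows, so rows that repeat a pose let the fingers close. It gives the time, the measured TCP pose, the force and the opening at its end, in the units of the state.
- arm.get_state(): the state, without advancing time (a new reading comes with each control period).
- cams.grab_frame(name): name is "scene" or "top" or "wrist"; returns (picture, depth): 480x640x3 uint8, red, green, blue; 480x640 float32, m along the optical axis (not along the pixel's ray), 0 where there is no reading.
- cams.camera_params(name): a dict with "intrinsics" (3x3 intrinsics, pixels), "position" and "attitude" of the camera in the world. Camera axes: x right, y down, z forward; pixel columns grow to the right and rows downward; lengths in m; the calibration is good to about 2 mm. A picture is of the moment at which its call begins: read the wrist's pose just before it. camera_params takes no time and is no camera call; for the wrist camera it gives the pose at the moment of the call.
- job_done(): hands the job in, once; it reports no verdict.
Trained networks look in the newest picture that a camera, given by its name, has taken for a name from the list of things; names that differ only in an ending like _2 or _b are one class to them, and where a whole thing is asked for, a point or a joint stands for the part that bears it (a point fixed in the world has none). Each returns a list of dicts, best first, with "score" (0 to 1); they miss things now and then, are a little off and sometimes report something else, mostly with a low value. They report only what shows in the picture. A call takes as long as a camera call. They do not tell look-alikes from the thing itself.
- finder.find_in(camera, query): "xyz" ([x, y, z] in m, in world coordinates, good to about 4 mm: the middle of the surface that is visible of it).
- finder.masks_of(camera, query): "mask" (480x640 bool, what is visible of it).
The state is a dict: "t": time; "q": joint angles; "qd": joint speeds; "joint_efforts": joint torques, N m; "eef_pos": TCP position; "ee_rot": TCP orientation; "force": force on the tool from outside, world axes, zero at the start; "moment": the same for the moment, N m; "width": finger opening in m.
Only numpy, scipy, OpenCV 4.12 (cv2) and the standard library are available. Lean on these libraries where they do the work, as an engineer would, in place of code of your own. Each camera call takes 0.05 s, during which the arm holds its last target. There are 200 camera calls.

### The job

Pack all the turned wooden jars and boxes upright into the caddy's two bays, each standing flat on the bay floor. Then fit the carry handle on the caddy's post with its window towards the spring button: set the tube on the post, hold the button in flush so that the tube slips over it, and push the handle fully home until the button pops out through the window. Leave the other things on the bench where they are.

Things in the scene. Friction and masses are not known exactly. Their poses are not given: they have to be found in the camera images.
- caddy: Plywood market caddy, fixed to the bench, 172 (x) x 192 (y) mm, rims 50 mm high: two open bays along x, either side of a solid deck 72 mm wide (top 50 mm up). On the deck's middle stand a 40 mm square wooden block (top 66 mm up) and on it a steel post with a spring button on its -x side. Origin: centre of the underside, z up; x points roughly to the robot's left, so the button faces right.
- bay_near (a point): Centre of the floor of the bay nearer the robot (caddy y = +63 mm), 8 mm above the bench. A bay is 160 mm long (caddy x), 54 wide (caddy y) and open above: three small pieces in a row fill it, or the long box and one small piece.
- bay_far (a point): Centre of the floor of the farther bay (caddy y = -63 mm), 8 mm above the bench; same size as the nearer one.
- post_base (a point): Point on the post's axis where it leaves the wooden block, 66 mm above the bench: the lower end of the handle's tube rests here when fully home.
- post_tip (a point): Top of the post, 128 mm above the bench. The post is 24 mm square, its sides parallel to the caddy's; its last 6 mm are a narrower 19 mm square tip.
- snap (a joint): How far the post's spring button is pushed in: 0 m out, 0.009 flush with the post's face, 0.0095 its stop. It moves along the caddy's +x, at about 1.6 N when out and 3.3 N when flush. It is square edged: a tube lowered on it just rests on it and will not push it in.
- button_face (a point): Centre of the button's outer face (caddy -x side), moving with it, 88 mm above the bench. Brass, 14 wide (y), 18 tall (79 to 97 mm up); out, it stands 9 mm proud of the post. Held in flush at its lower half, it lets a tube slip a little way down over its upper half by its own weight, and the tube then keeps it in.
- handle: Carry handle: upright aluminium tube, 34 mm square outside, 27 inside, 72 long, open below, closed above (cap top 76 mm up), with a wooden cross bar on a neck. Origin: centre of the tube's lower end, z up. 0.25 kg. Set on the button it leans a little (loose fit); over a held-in button it slides stiffly: 10 to 20 N from above pushes it down. Parked upright on the stand at the start.
- handle_bar (a point): Centre of the handle's dark wooden cross bar, 103 mm above the tube's lower end; the bar is 18 (handle x) x 80 (y) x 22 mm tall, top 114 mm up, on a neck 16 mm thick; grip it across its 18 mm.
- window (a point): Centre of the window in the tube's -x wall, on the wall's outside, 22 mm above the lower end; 18 wide, 22 tall. The button comes out here. A brass strip lies on top of the bar along the same (-x) edge.
- stand: Parking stand, fixed: wooden base 85 x 85 x 15 mm with a 20 mm square peg up to 60 mm, inside the handle's tube at the start. Origin: centre of the underside.
- jar_a: Round turned wooden lidded jar, one of three alike but for the shade of the wood, body 48 mm across and 50 tall. A person or gripper takes it by the round knob, 18 mm across, that stands 28 mm tall on its flat top (50 to 78 mm above its underside). Origin: centre of the underside, z up. Absent in some runs.
- jar_b: Round turned wooden lidded jar, one of three alike but for the shade of the wood, body 48 mm across and 50 tall. A person or gripper takes it by the round knob, 18 mm across, that stands 28 mm tall on its flat top (50 to 78 mm above its underside). Origin: centre of the underside, z up. Absent in some runs.
- jar_c: Round turned wooden lidded jar, one of three alike but for the shade of the wood, body 48 mm across and 50 tall. A person or gripper takes it by the round knob, 18 mm across, that stands 28 mm tall on its flat top (50 to 78 mm above its underside). Origin: centre of the underside, z up. Absent in some runs.
- ring_box: Square wooden ring box, 48 x 48 mm, 50 tall. A person or gripper takes it by the bar grip, 30 (x) x 14 (y) mm, that stands 28 mm tall on its flat top (50 to 78 mm above its underside). Origin: centre of the underside, z up. Absent in some runs.
- pen_box: Long wooden pen box, 100 (x) x 48 (y) mm, 50 tall. A person or gripper takes it by the bar grip, 36 (x) x 14 (y) mm, that stands 28 mm tall on its flat top (50 to 78 mm above its underside). Origin: centre of the underside, z up. Absent in some runs.
- gouge: Bystander: turning gouge, wooden handle 26 mm thick and steel shank, 250 mm long, lying on the bench.
- wax_tin: Bystander: flat steel tin, 42 mm across, 20 tall, standing among the turned pieces.
- glue: Bystander: white glue bottle, 48 mm across, 120 tall.
- blank: Bystander: dark wood blank, 130 x 35 x 35 mm.
- mug: Bystander: white mug, 76 mm across, 85 tall, with a handle.
- sanding_block: Bystander: cork sanding block, 90 x 55 x 30 mm.
Mind the look-alikes: they are no part of the job. What is shaped like the jar_a but blue or turquoise is not meant.

How it is judged:
On the way, in this order (a step that is already met when the one before it is completed fails the run):
1. every jar and box present stands in a bay of the caddy (x of jar_a in the frame of caddy between -0.064 and 0.064 m and z of jar_a in the frame of caddy between 0.004 and 0.0115 m and angle between each of jar_a, jar_b, jar_c, ring_box, pen_box's own z axis and vertical below 0.08 rad and (y of jar_a in the frame of caddy between 0.054 and 0.072 m or y of jar_a in the frame of caddy between -0.072 and -0.054 m) and x of jar_b in the frame of caddy between -0.064 and 0.064 m and z of jar_b in the frame of caddy between 0.004 and 0.0115 m and (y of jar_b in the frame of caddy between 0.054 and 0.072 m or y of jar_b in the frame of caddy between -0.072 and -0.054 m) and x of jar_c in the frame of caddy between -0.064 and 0.064 m and z of jar_c in the frame of caddy between 0.004 and 0.0115 m and (y of jar_c in the frame of caddy between 0.054 and 0.072 m or y of jar_c in the frame of caddy between -0.072 and -0.054 m) and x of ring_box in the frame of caddy between -0.064 and 0.064 m and z of ring_box in the frame of caddy between 0.004 and 0.0115 m and (y of ring_box in the frame of caddy between 0.054 and 0.072 m or y of ring_box in the frame of caddy between -0.072 and -0.054 m) and x of pen_box in the frame of caddy between -0.064 and 0.064 m and z of pen_box in the frame of caddy between 0.004 and 0.0115 m and (y of pen_box in the frame of caddy between 0.054 and 0.072 m or y of pen_box in the frame of caddy between -0.072 and -0.054 m)), for 0.3 s.
2. the button is held in and the handle's tube has slipped down over it (horizontal distance between handle and post_base below 0.007 m and angle between handle's own z axis and vertical below 0.2 rad and value of joint snap above 0.005 m and z of handle in the frame of post_base between 0.004 and 0.026 m), for 0.1 s.
At the end, for the whole second after the job is handed in: Every jar and box present stands upright (within 0.08 rad) on a bay floor (within 3.5 mm), and the handle stands fully home on the post (lower end within 2.5 mm of the block, upright, square to the caddy) with the button out (within 2 mm) through the tube's window; all at rest (all of step 1 and horizontal distance between handle and post_base below 0.005 m and angle between handle's own z axis and vertical below 0.07 rad and angle between the x axis of handle and the x axis of caddy, either way round below 0.12 rad and z of handle in the frame of post_base between -0.002 and 0.0025 m and value of joint snap below 0.002 m and x of button_face in the frame of handle below -0.018 m and linear speed of each of handle, jar_a, jar_b, jar_c, ring_box, pen_box below 0.02 m/s); the robot touches nothing.
It fails at once if a bystander is moved more than 50 mm (distance of any of gouge, wax_tin, glue, blank, mug, sanding_block from where it was at the start of the episode above 0.05 m).
Of jar_a, jar_b, jar_c, ring_box, pen_box only 4 to 5 are there at a start; the rules pass over those that are not, and their reading is None.
At some moment in a run one of jar_a, jar_b, jar_c, ring_box, pen_box may be knocked a few centimetres aside while the robot is not near it.
It also fails if it takes over 192 s, if anything falls off the work surface, if the arm or the gripper's body presses on something with over 40 N, if the wrist force passes 120 N, or if a joint passes its speed limit or range.

## Working session

There is one attempt and no reset: what is moved stays moved. The work goes in short steps, Python scripts to look and compute and a tool call to move; the robot and the scene stay as the last step left them, time stands still between calls to the robot, and variables do not carry over. Pictures are saved under pics/ and viewed, about 12 in all and at most 16, crops included, and the job is handed in when it is done.

Besides the shell and the picture viewer there is one more tool, called as name(argument=value, ...), one argument or row to a line, values as JSON. play_rows: Moves the arm, as the interface text tells. Its arguments: {"type":"object","properties":{"targets":{"type":"array","items":{"type":"array","items":{"type":"array","items":{"type":"number"}}}},"grip":{"type":"number"},"newtons":{"type":"number"}},"required":["targets"]}

```bash
mkdir -p pics; cat > h.py <<'E'
import numpy as np, cv2
from scipy.spatial.transform import Rotation as R
from station import arm, cams, job_done, finder
def grab(n):
    p=cams.camera_params(n); im,d=cams.grab_frame(n)
    K=np.array(p['intrinsics']); 
    a=np.array(p['attitude'],float)
    Rm=a if a.shape==(3,3) else R.from_euler('xyz',a).as_matrix() if a.size==3 else R.from_quat(a).as_matrix()
    return im,d,K,Rm,np.array(p['position'])
def cloud(d,K,Rm,t):
    v,u=np.mgrid[:480,:640]
    c=np.stack([(u-K[0,2])/K[0,0]*d,(v-K[1,2])/K[1,1]*d,d],-1)
    w=c@Rm.T+t; w[d==0]=np.nan
    return w
def save(n,im): cv2.imwrite('pics/'+n,im[...,::-1])
E
python3 - <<'E'
from h import *
s=arm.get_state(); print({k:np.round(v,3).tolist() for k,v in s.items()}, arm.tcp_to_tips)
print(cams.camera_params('top')); print(cams.camera_params('wrist'))
im,d,K,Rm,t=grab('top'); save('top0.png',im); w=cloud(d,K,Rm,t); np.save('w0.npy',w)
for q in ['caddy','handle','stand','jar_a','ring_box','pen_box','button_face','handle_bar']:
    print(q,[(round(r['score'],2),np.round(r['xyz'],3).tolist()) for r in finder.find_in('top',q)][:6])
im,d,K,Rm,t=grab('scene'); save('scene0.png',im)
E
```

```text
{'t': 0.0, 'q': [1.489, 0.359, 0.011, -0.0, -1.224, -0.288], 'qd': [0.0, 0.0, -0.0, 0.001, -0.002, -0.0], 'joint_efforts': [0.0, -58.271, 29.305, 6.997, 0.007, -0.0], 'eef_pos': [0.244, 0.629, 0.404], 'ee_rot': [3.14, -0.0, -0.37], 'force': [-0.099, 0.25, -0.149], 'moment': [-0.043, -0.011, -0.03], 'width': 0.087} 0.1781
{'intrinsics': array([[596.0009839 ,   0.        , 327.37149612],
       [  0.        , 596.0009839 , 240.93757205],
       [  0.        ,   0.        ,   1.        ]]), 'position': array([ 0.49472822, -0.03323056,  1.21158717]), 'attitude': array([-3.08574542,  0.00747241, -1.59142258])}
{'intrinsics': array([[394.38867339,   0.        , 318.13816585],
       [  0.        , 394.38867339, 242.0293504 ],
       [  0.        ,   0.        ,   1.        ]]), 'position': array([0.31905924, 0.6003522 , 0.38318558]), 'attitude': array([ 2.83748828e+00, -2.23965899e-03, -1.94018877e+00])}
caddy [(0.94, [0.582, -0.016, 0.034]), (0.37, [0.447, 0.319, 0.048]), (0.29, [0.548, 0.195, 0.049])]
handle [(0.88, [0.501, -0.332, 0.128])]
stand [(0.61, [0.5, -0.32, 0.016]), (0.24, [0.584, -0.009, 0.03])]
jar_a [(0.97, [0.578, 0.323, 0.053]), (0.93, [0.667, 0.18, 0.051]), (0.76, [0.722, 0.333, 0.049]), (0.74, [0.503, 0.263, 0.021]), (0.63, [0.679, 0.262, 0.051]), (0.59, [0.751, 0.168, 0.048])]
ring_box [(0.91, [0.445, 0.32, 0.05])]
pen_box [(0.66, [0.549, 0.197, 0.052]), (0.48, [0.505, 0.265, 0.024])]
button_face []
handle_bar [(0.83, [0.505, -0.329, 0.126]), (0.74, [0.581, -0.01, 0.028]), (0.71, [0.576, 0.323, 0.053]), (0.42, [0.5, 0.265, 0.021])]
```

View pics/top0.png

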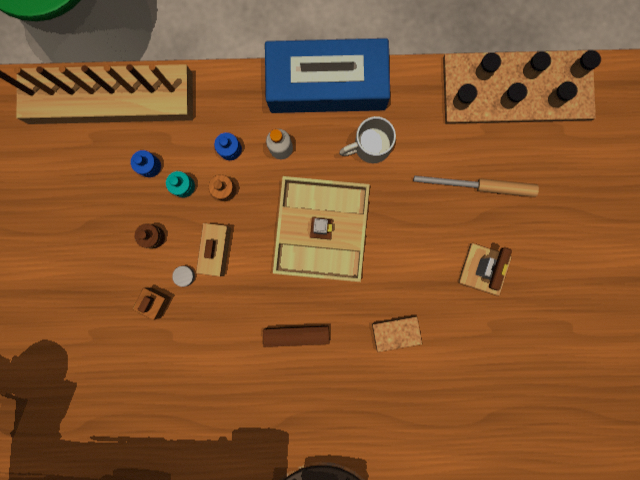

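View pics/scene0.png

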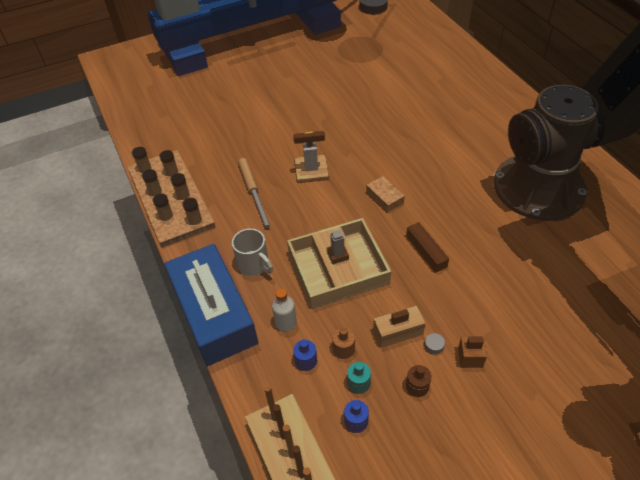

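The top view shows the caddy at about (322,228) px with its button to the right. The orange jar is at (221,187), the dark jar at (149,236), the pen box at (212,249) and the ring box at (150,303). That makes four pieces; the blue and teal jars are decoys. The handle is on its stand at (495,268) with its brass strip on the right edge, i.e. the -y side. Next I measure.

```bash
python3 - <<'E'
from h import *
print([x for x in dir(arm) if x[0]!='_'])
w=np.load('w0.npy'); im=cv2.imread('pics/top0.png')
Z=w[...,2]
def blob(u,v,r,zl,zh,name):
    m=np.zeros((480,640),bool); m[v-r:v+r,u-r:u+r]=1
    m&=(Z>zl)&(Z<zh); p=w[m]; 
    if len(p)<5: print(name,'none',len(p)); return
    c,s,a=cv2.minAreaRect(p[:,:2].astype(np.float32)*1000)
    print(name,len(p),'mean',np.round(p.mean(0),4),'rect',np.round(c,1),np.round(s,1),round(a,1))
for n,u,v,r in [('jarO',221,187,18),('jarD',149,236,18),('pen',212,249,32),('ring',150,303,20)]:
    blob(u,v,r,.066,.09,n+' knob'); blob(u,v,r,.04,.06,n+' top'); 
blob(322,228,60,.042,.058,'caddy rim'); blob(322,228,14,.12,.135,'post'); blob(322,228,14,.06,.072,'block')
blob(495,268,40,.16,.20,'bar?');blob(495,268,40,.008,.022,'stand');blob(495,268,40,.10,.13,'bar');blob(495,268,40,.085,.1,'cap')
E
```

```text
['Unreachable', 'get_state', 'tcp_to_tips']
jarO knob 71 mean [0.6723 0.1822 0.0748] rect [672.7 183.1] [16.7 16.4] 58.4
jarO top 386 mean [0.6719 0.1813 0.0475] rect [672.6 182.3] [47.1 46. ] 44.1
jarD knob 76 mean [0.5794 0.3282 0.0752] rect [579.2 329.3] [17.2 15.7] 89.9
jarD top 389 mean [0.5789 0.3272 0.0473] rect [580.  329.6] [47.5 47. ] 17.5
pen knob 152 mean [0.5495 0.2013 0.0749] rect [549.6 202.1] [15.  35.4] 81.7
pen top 1107 mean [0.549  0.2006 0.0476] rect [549.5 202.2] [49.2 99.7] 81.6
ring knob 132 mean [0.4464 0.3249 0.0743] rect [446.2 325.7] [15.4 31. ] 60.8
ring top 483 mean [0.4466 0.3225 0.0474] rect [446.2 325.7] [50.1 49.5] 62.3
caddy rim 3706 mean [ 0.5861 -0.0137  0.048 ] rect [586.2 -14. ] [172.  192.7] 83.4
post 146 mean [ 0.5855 -0.0143  0.1247] rect [585.5 -13.8] [23.4 24.1] 84.1
block 193 mean [ 0.5823 -0.0119  0.0642] rect [585.9 -13.9] [40.  40.4] 83.6
bar? none 0
stand 1050 mean [ 0.501  -0.3278  0.0134] rect [ 488.4 -337.7] [ 87.8 109. ] 70.5
bar 484 mean [ 0.5    -0.3386  0.1248] rect [ 500.1 -340. ] [19.5 79.8] 71.6
cap 134 mean [ 0.5034 -0.3302  0.0896] rect [ 503.3 -330.9] [14.8 34.1] 71.4
```

```bash
cat >> h.py <<'E'
def tool(x,y,z,yaw,s=None):
    "shift and turn in tool axes from the present pose to x,y,z, yaw deg"
    s=s or arm.get_state(); p=s['eef_pos']; Rm=R.from_euler('xyz',s['ee_rot']).as_matrix()
    d=Rm.T@(np.array([x,y,z])-p); yaw0=np.degrees(np.arctan2(Rm[1,0],Rm[0,0]))
    t=(yaw0-yaw+180)%360-180
    print('shift',np.round(d,4),'turn',round(t,2),'from',np.round(p,4),round(yaw0,2))
E
python3 -c "
from h import *
tool(.5795,.3295,.36,-6.6)"
```

```text
shift [0.4212 0.1583 0.0446] turn -14.59 from [0.244  0.6293 0.4046] -21.19
```

play_rows(
  targets=[
    [[0.055,0.02,0.005,-2],[0.11,0.04,0.01,-5],[0.165,0.06,0.015,-8],[0.22,0.08,0.02,-11],[0.275,0.1,0.03,-14.6]],
  ],
  grip=100,
  newtons=25,
)

```text
t: 1.12
eef_pos: [0.4655, 0.4355, 0.3752]
ee_rot: [-3.14, -0.001, -0.113]
force: [1.4, 1.0, -0.2]
width: 0.0539
```

```bash
python3 -c "
from h import *
tool(.5795,.3295,.36,-6.6)"
```

```text
shift [0.1252 0.0925 0.0151] turn 0.15 from [0.4655 0.4355 0.3752] -6.45
```

play_rows(
  targets=[
    [[0.045,0.033,0.005,0],[0.085,0.063,0.01,0],[0.125,0.0925,0.015,0],[0.125,0.0925,0.015,0]],
  ],
)

```text
t: 1.62
eef_pos: [0.5798, 0.3278, 0.3588]
ee_rot: [3.14, 0.001, -0.119]
force: [-0.6, -0.1, -0.8]
width: 0.0535
```

```bash
python3 - <<'E'
from h import *
s=arm.get_state()
im,d,K,Rm,t=grab('wrist'); save('w1.png',im); w=cloud(d,K,Rm,t); np.save('w1.npy',w)
Z=w[...,2]; print(np.round(s['eef_pos'],4))
for zl,zh in [(.066,.09),(.04,.06)]:
    m=(Z>zl)&(Z<zh)&(np.hypot(w[...,0]-.5795,w[...,1]-.3295)<.035); p=w[m]
    c,sz,a=cv2.minAreaRect(p[:,:2].astype(np.float32)*1000); print(np.round(c,1),np.round(sz,1),np.round(np.median(p[:,2]),4))
tool(.5795,.3295,.231,-6.6)
E
```

```text
[0.5798 0.3278 0.3588]
[579.8 332.4] [17.3 17.1] 0.0772
[579.4 332.4] [47.  47.4] 0.0495
shift [ 0.0006 -0.0007  0.1281] turn -0.15 from [0.5789 0.329  0.3591] -6.75
```

View pics/w1.png

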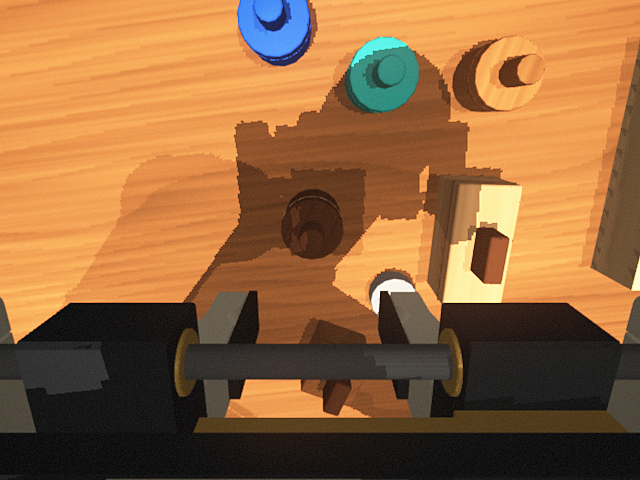

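The wrist view shows the dark jar under the gripper at (312,225), with its neighbours clear of the fingers. I go down and grip.

play_rows(
  targets=[
    [[0.0006,-0.002,0.05,0],[0.0006,-0.002,0.1,0],[0.0006,-0.002,0.128,0],[0.0006,-0.002,0.128,0]],
  ],
)

```text
t: 2.17
eef_pos: [0.5774, 0.3327, 0.2295]
ee_rot: [3.138, 0.003, -0.114]
force: [-0.1, 0.5, -0.2]
width: 0.0536
```

play_rows(
  targets=[
    [[0,0,0,0],[0,0,0,0],[0,0,0,0],[0,0,0,0]],
  ],
  grip=255,
)

```text
t: 2.68
eef_pos: [0.5787, 0.3324, 0.2324]
ee_rot: [-3.141, -0.001, -0.115]
force: [-0.2, 0.9, -0.8]
width: 0.0192
```

play_rows(
  targets=[
    [[0,0,-0.06,0],[0,0,-0.12,0],[0.0,0.0,-0.145,0],[0.0,0.0,-0.145,0]],
  ],
)

```text
t: 3.18
eef_pos: [0.5789, 0.3325, 0.3797]
ee_rot: [-3.138, -0.003, -0.115]
force: [0.4, -0.3, -1.7]
width: 0.0177
```

```bash
python3 - <<'E'
from h import *
tool(.6532,.0185,.376,-6.6)
im,d,K,Rm,t=grab('top'); save('top1.png',im)
E
```

```text
shift [0.1098 0.3034 0.0029] turn 0.01 from [0.5789 0.3325 0.3797] -6.59
```

play_rows(
  targets=[
    [[0.02,0.055,0,0],[0.042,0.112,0,0],[0.064,0.169,0,0],[0.085,0.226,0,0],[0.1,0.27,0.0,0]],
  ],
)

```text
t: 3.85
eef_pos: [0.6468, 0.0502, 0.3746]
ee_rot: [3.14, 0.003, -0.116]
force: [0.0, 0.2, -0.3]
width: 0.0177
```

play_rows(
  targets=[
    [[0.0098,0.0334,0.003,0],[0.0098,0.0334,0.003,0],[0.0098,0.0334,0.003,0]],
  ],
)

```text
t: 4.22
eef_pos: [0.6527, 0.0185, 0.3723]
ee_rot: [3.141, 0.002, -0.116]
force: [-0.3, 0.3, -1.1]
width: 0.0172
```

```bash
python3 - <<'E'
from h import *
im,d,K,Rm,t=grab('wrist'); w=cloud(d,K,Rm,t); np.save('w2.npy',w); save('w2.png',im)
Z=w[...,2]
# caddy rim / post in wrist view
m=(Z>.12)&(Z<.135)&(np.hypot(w[...,0]-.586,w[...,1]+.014)<.03); p=w[m]
if len(p)>20:
    c,sz,a=cv2.minAreaRect(p[:,:2].astype(np.float32)*1000); print('post',np.round(c,1),np.round(sz,1),round(a,1))
m=(Z>.043)&(Z<.057)&(np.abs(w[...,0]-.586)<.12)&(np.abs(w[...,1]+.014)<.12); p=w[m]
c,sz,a=cv2.minAreaRect(p[:,:2].astype(np.float32)*1000); print('rim',np.round(c,1),np.round(sz,1),round(a,1))
tool(.6532,.0185,.240,-6.6)
E
```

```text
rim [584.6 -11.5] [172.6 193.3] 83.3
shift [0.0007 0.0004 0.1327] turn 0.03 from [0.6527 0.019  0.3727] -6.57
```

View pics/w2.png

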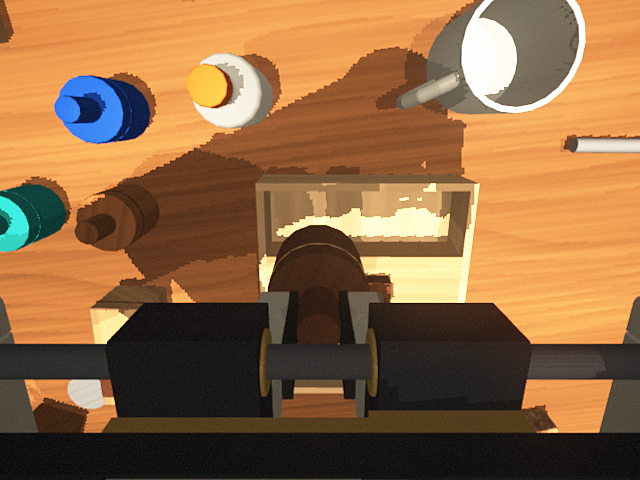

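play_rows(
  targets=[
    [[-0.0005,-0.0005,0.055,0],[-0.0005,-0.0005,0.08,0],[-0.0005,-0.0005,0.1,0],[-0.0005,-0.0005,0.12,0],[-0.0005,-0.0005,0.126,0]],
  ],
)

```text
t: 4.9
eef_pos: [0.6519, 0.0201, 0.2462]
ee_rot: [3.141, 0.002, -0.114]
force: [-0.1, 0.1, -0.7]
width: 0.0175
```

play_rows(
  targets=[
    [[0,0,0.004,0],[0,0,0.006,0],[0,0,0.006,0],[0,0,0.006,0]],
  ],
)

```text
t: 5.4
eef_pos: [0.6526, 0.019, 0.2422]
ee_rot: [-3.141, -0.001, -0.115]
force: [-0.9, -0.5, -0.7]
width: 0.0177
```

play_rows(
  targets=[
    [[0,0,0.002,0],[0,0,0.003,0],[0,0,0.003,0]],
  ],
)

```text
t: 5.78
eef_pos: [0.6529, 0.019, 0.2404]
ee_rot: [-3.141, -0.002, -0.114]
force: [-2.9, 1.5, 9.1]
width: 0.0171
```

play_rows(
  targets=[
    [[0,0,0,0],[0,0,0,0],[0,0,-0.03,0],[0,0,-0.08,0],[0,0,-0.12,0]],
  ],
  grip=150,
)

```text
t: 6.4
eef_pos: [0.6526, 0.0189, 0.3603]
ee_rot: [3.142, -0.001, -0.115]
force: [1.4, -0.0, 0.1]
width: 0.0361
```

```bash
python3 - <<'E'
from h import *
im,d,K,Rm,t=grab('top'); save('top2.png',im); w=cloud(d,K,Rm,t)
tool(.672,.183,.36,-6.6)
E
```

```text
shift [-0.0007 -0.1651  0.0067] turn 0.06 from [0.6538 0.0189 0.3664] -6.54
```

play_rows(
  targets=[
    [[0.0,-0.055,0.005,0],[0.0,-0.11,0.005,0],[0.0,-0.165,0.005,0],[0.0,-0.166,0.005,0],[0.0,-0.166,0.005,0]],
  ],
)

```text
t: 7.08
eef_pos: [0.6713, 0.184, 0.3529]
ee_rot: [3.141, 0.001, -0.114]
force: [-1.5, 0.1, -1.1]
width: 0.036
```

```bash
cat >> h.py <<'E'
def rect(w,x,y,r,zl,zh,name):
    Z=w[...,2]; p=w[(Z>zl)&(Z<zh)&(np.hypot(w[...,0]-x,w[...,1]-y)<r)]
    if len(p)<10: print(name,'none'); return
    c,s,a=cv2.minAreaRect(p[:,:2].astype(np.float32)*1000)
    print(name,len(p),np.round(c,1),np.round(s,1),round(a,1),'z',np.round(np.median(p[:,2]),4))
E
python3 - <<'E'
from h import *
im,d,K,Rm,t=grab('top'); w=cloud(d,K,Rm,t); save('top3.png',im)
rect(w,.6532,.0185,.02,.077,.095,'jarD knob top'); rect(w,.6532,.0185,.034,.054,.063,'jarD top')
rect(w,.5495,.202,.03,.066,.09,'pen knob');rect(w,.4464,.325,.03,.066,.09,'ring knob')
im,d,K,Rm,t=grab('wrist'); w=cloud(d,K,Rm,t)
rect(w,.672,.183,.02,.066,.09,'jarO wrist');rect(w,.6532,.0185,.02,.077,.095,'jarD knob wrist');
tool(.672,.183,.231,-6.6)
E
```

```text
jarD knob top 69 [654.4  16.5] [15.4 15.5] 88.4 z 0.0842
jarD top 315 [654.3  16.4] [46.9 45.9] 56.3 z 0.0566
pen knob 150 [549.7 202.2] [15.  35.7] 80.9 z 0.0752
ring knob 132 [446.  325.2] [15.1 30.2] 60.4 z 0.0746
jarO wrist 585 [672.9 185.8] [17.1 17. ] 81.8 z 0.0772
jarD knob wrist 721 [653.9  19.7] [18.2 17.4] 15.7 z 0.085
shift [ 0.0006 -0.0002  0.1224] turn -0.04 from [0.6714 0.1829 0.3534] -6.64
```

play_rows(
  targets=[
    [[0.001,-0.002,0.05,0],[0.001,-0.002,0.1,0],[0.001,-0.002,0.122,0],[0.001,-0.002,0.122,0]],
  ],
)

```text
t: 7.68
eef_pos: [0.6727, 0.1841, 0.2309]
ee_rot: [3.14, 0.001, -0.116]
force: [-0.0, 0.2, 0.4]
width: 0.0361
```

play_rows(
  targets=[
    [[0,0,0,0],[0,0,0,0],[0,0,0,0]],
  ],
  grip=255,
)

```text
t: 8.05
eef_pos: [0.6728, 0.1854, 0.2321]
ee_rot: [-3.141, -0.001, -0.115]
force: [-0.6, -1.0, 0.8]
width: 0.017
```

play_rows(
  targets=[
    [[0,0,-0.06,0],[0,0,-0.12,0],[0.0,0.0,-0.145,0],[0.0,0.0,-0.145,0]],
  ],
)

```text
t: 8.55
eef_pos: [0.673, 0.1858, 0.3798]
ee_rot: [-3.139, -0.004, -0.115]
force: [0.1, -0.2, -2.0]
width: 0.0174
```

```bash
cat >> h.py <<'E'
C=np.array([.5848,-.0115]); X=np.array([.1149,.9934]); Y=np.array([-.9934,.1149])
def cad(x,y): return C+x*X+y*Y
E
python3 - <<'E'
from h import *
print(cad(.051,.063)); tool(*cad(.051,.063),.376,-6.6)
E
```

```text
[0.5280757 0.0464021]
shift [-0.128   0.1551  0.0028] turn 0.02 from [0.673  0.1858 0.3798] -6.58
```

play_rows(
  targets=[
    [[-0.032,0.039,0.001,0],[-0.064,0.078,0.002,0],[-0.096,0.116,0.003,0],[-0.128,0.155,0.003,0],[-0.128,0.155,0.003,0]],
  ],
)

```text
t: 9.18
eef_pos: [0.5249, 0.0443, 0.3729]
ee_rot: [3.141, 0.002, -0.117]
force: [0.6, 0.6, -0.8]
width: 0.0173
```

play_rows(
  targets=[
    [[0,0,0,0],[0,0,0.0,0]],
  ],
)

```text
t: 9.43
eef_pos: [0.5283, 0.047, 0.3731]
ee_rot: [3.141, 0.001, -0.115]
force: [0.1, 0.1, -0.6]
width: 0.0172
```

```bash
python3 - <<'E'
from h import *
tool(*cad(.051,.063),.2395,-6.6)
E
```

```text
shift [-0.      0.0005  0.1336] turn 0.03 from [0.5283 0.047  0.3731] -6.57
```

play_rows(
  targets=[
    [[0,0.0005,0.055,0],[0,0.0005,0.085,0],[0,0.0005,0.115,0],[0,0.0005,0.128,0],[0,0.0005,0.133,0]],
  ],
)

```text
t: 10.05
eef_pos: [0.5281, 0.0463, 0.24]
ee_rot: [3.141, 0.001, -0.115]
force: [-1.8, 1.3, 6.7]
width: 0.0173
```

play_rows(
  targets=[
    [[0,0,0.001,0],[0,0,0.001,0]],
  ],
)

```text
t: 10.3
eef_pos: [0.5281, 0.0461, 0.2404]
ee_rot: [-3.141, -0.001, -0.115]
force: [0.0, -0.4, -1.1]
width: 0.0172
```

play_rows(
  targets=[
    [[0,0,0,0],[0,0,0,0],[0,0,-0.03,0],[0,0,-0.08,0],[0,0,-0.12,0]],
  ],
  grip=150,
)

```text
t: 10.92
eef_pos: [0.5278, 0.0459, 0.3618]
ee_rot: [-3.141, -0.001, -0.115]
force: [0.2, -0.4, -0.7]
width: 0.0359
```

```bash
python3 - <<'E'
from h import *
tool(.4455,.3275,.36,-29.4)
E
```

```text
shift [-0.114  -0.2703  0.0018] turn 22.82 from [0.5278 0.0459 0.3618] -6.58
```

play_rows(
  targets=[
    [[-0.023,-0.054,0.0,5],[-0.046,-0.108,0,10],[-0.069,-0.162,0,15],[-0.092,-0.216,0,20],[-0.114,-0.27,0.002,22.8]],
  ],
)

```text
t: 11.55
eef_pos: [0.4446, 0.329, 0.3584]
ee_rot: [-3.14, -0.0, -0.515]
force: [1.6, 0.2, -0.3]
width: 0.036
```

play_rows(
  targets=[
    [[0,0,0,0],[0,0,0,0]],
  ],
)

```text
t: 11.8
eef_pos: [0.4452, 0.3273, 0.3576]
ee_rot: [3.141, 0.0, -0.512]
force: [0.1, 0.5, 0.7]
width: 0.036
```

```bash
python3 - <<'E'
from h import *
im,d,K,Rm,t=grab('wrist'); w=cloud(d,K,Rm,t)
rect(w,.445,.328,.03,.066,.09,'ring');rect(w,.445,.328,.045,.04,.06,'ring body')
tool(.4455,.328,.231,-29.4)
im,d,K,Rm,t=grab('top'); w=cloud(d,K,Rm,t); rect(w,.5495,.202,.03,.066,.09,'pen knob')
rect(w,.529,.043,.02,.077,.095,'jarO knob');rect(w,.6532,.0185,.02,.077,.095,'jarD knob')
E
```

```text
ring 872 [445.8 329.1] [13.8 30.3] 60.8 z 0.0772
ring body 3032 [445.7 328.9] [47.8 48.2] 62.0 z 0.0494
shift [-0.0006 -0.0012  0.1267] turn 0.02 from [0.4454 0.3267 0.3577] -29.38
pen knob 150 [549.7 201.7] [14.6 35.5] 82.6 z 0.0749
jarO knob 67 [528.9  43.3] [15.4 15.2] 87.4 z 0.0837
jarD knob 67 [653.8  16.5] [15.3 15.9] 89.0 z 0.0836
```

play_rows(
  targets=[
    [[0.0,-0.002,0.05,0],[0.0,-0.002,0.1,0],[0.0,-0.002,0.1265,0],[0.0,-0.002,0.1265,0]],
  ],
)

```text
t: 12.4
eef_pos: [0.4469, 0.3275, 0.2303]
ee_rot: [3.139, -0.0, -0.514]
force: [-0.1, -0.4, 0.0]
width: 0.0358
```

play_rows(
  targets=[
    [[0,0,0,0],[0,0,0,0],[0,0,0,0]],
  ],
  grip=255,
)

```text
t: 12.78
eef_pos: [0.4466, 0.3288, 0.2315]
ee_rot: [-3.141, -0.0, -0.513]
force: [1.1, -1.4, 0.5]
width: 0.0141
```

play_rows(
  targets=[
    [[0,0,-0.06,0],[0,0,-0.12,0],[0.0,0.0,-0.155,0],[0.0,0.0,-0.155,0]],
  ],
)

```text
t: 13.28
eef_pos: [0.4467, 0.3293, 0.3896]
ee_rot: [-3.135, -0.001, -0.513]
force: [-0.2, 0.8, -1.3]
width: 0.014
```

```bash
python3 - <<'E'
from h import *
print(cad(-.04,-.063)); tool(*cad(-.04,-.063),.385,-6.6)
E
```

```text
[ 0.6427882 -0.0584747]
shift [0.361  0.2418 0.0034] turn -22.77 from [0.4467 0.3293 0.3896] -29.37
```

play_rows(
  targets=[
    [[0.05,0.034,0.0,-5],[0.1,0.067,0,-10],[0.15,0.1,0,-15],[0.2,0.134,0,-20],[0.25,0.168,0.0,-22.8]],
  ],
)

```text
t: 13.9
eef_pos: [0.582, 0.0581, 0.3849]
ee_rot: [3.141, 0.002, -0.113]
force: [1.2, 1.1, -1.4]
width: 0.0141
```

```bash
python3 - <<'E'
from h import *
tool(*cad(-.04,-.063),.385,-6.6)
E
```

```text
shift [ 7.35e-02  1.09e-01 -1.00e-04] turn 0.14 from [0.582  0.0581 0.3849] -6.46
```

play_rows(
  targets=[
    [[0.035,0.05,0,0],[0.065,0.095,0,0],[0.073,0.108,0,0.1],[0.073,0.108,0,0.1],[0.073,0.108,0,0.1]],
  ],
)

```text
t: 14.52
eef_pos: [0.6415, -0.0549, 0.3856]
ee_rot: [-3.142, 0.001, -0.116]
force: [0.1, 0.4, -0.2]
width: 0.0137
```

```bash
python3 - <<'E'
from h import *
tool(*cad(-.04,-.063),.240,-6.6)
E
```

```text
shift [0.0018 0.0034 0.1456] turn -0.05 from [ 0.6415 -0.0549  0.3856] -6.65
```

play_rows(
  targets=[
    [[0.001,0.003,0.055,0],[0.001,0.003,0.095,0],[0.001,0.003,0.125,0],[0.001,0.003,0.14,0],[0.001,0.003,0.1445,0]],
  ],
)

```text
t: 15.15
eef_pos: [0.6424, -0.058, 0.2414]
ee_rot: [3.141, 0.001, -0.116]
force: [-0.5, -1.1, -0.7]
width: 0.0139
```

play_rows(
  targets=[
    [[0,0,0.0,0],[0,0,0.001,0]],
  ],
)

```text
t: 15.4
eef_pos: [0.643, -0.0587, 0.242]
ee_rot: [-3.141, -0.002, -0.116]
force: [-0.3, 0.0, -0.9]
width: 0.0139
```

play_rows(
  targets=[
    [[0,0,0.0015,0],[0,0,0.0025,0],[0,0,0.0025,0]],
  ],
)

```text
t: 15.78
eef_pos: [0.6428, -0.0588, 0.2396]
ee_rot: [-3.141, -0.001, -0.116]
force: [-2.8, 1.6, 6.3]
width: 0.0135
```

play_rows(
  targets=[
    [[0,0,0,0],[0,0,0,0],[0,0,-0.03,0],[0,0,-0.08,0],[0,0,-0.12,0]],
  ],
  grip=150,
)

```text
t: 16.4
eef_pos: [0.6427, -0.0589, 0.3599]
ee_rot: [3.142, -0.001, -0.117]
force: [0.4, -1.1, -0.4]
width: 0.0357
```

```bash
python3 - <<'E'
from h import *
tool(.549,.2045,.36,81.9)
E
```

```text
shift [-1.238e-01 -2.507e-01 -2.000e-04] turn -88.58 from [ 0.6427 -0.0589  0.3599] -6.68
```

play_rows(
  targets=[
    [[-0.025,-0.05,0.0,10],[-0.05,-0.1,0,20],[-0.075,-0.15,0,30],[-0.1,-0.2,0,40],[-0.124,-0.25,0.0,50]],
  ],
  grip=75,
)

```text
t: 17.02
eef_pos: [0.5477, 0.2054, 0.3583]
ee_rot: [-3.141, -0.0, -0.995]
force: [1.0, -0.4, -0.7]
width: 0.0619
```

play_rows(
  targets=[
    [[0,0,0.0,10],[0,0,0,20],[0,0,0,30],[0,0,0,40],[0,0,0.0,41.4]],
  ],
)

```text
t: 17.65
eef_pos: [0.5486, 0.2039, 0.3581]
ee_rot: [3.142, -0.0, -1.712]
force: [0.5, 0.5, 0.3]
width: 0.0623
```

```bash
python3 - <<'E'
from h import *
im,d,K,Rm,t=grab('wrist'); w=cloud(d,K,Rm,t)
rect(w,.549,.2045,.03,.066,.09,'pen');rect(w,.549,.2045,.065,.04,.06,'pen body')
tool(.549,.2045,.231,-98.1)
E
```

```text
pen 1160 [549.  205.2] [14.8 35.7] 81.4 z 0.0771
pen body 6856 [548.9 205.3] [ 48.7 100.2] 81.4 z 0.0494
shift [-0.0007 -0.0004  0.1271] turn 0.07 from [0.5486 0.2039 0.3581] -98.03
```

play_rows(
  targets=[
    [[-0.0015,-0.0005,0.05,0.4],[-0.0015,-0.0005,0.1,0.4],[-0.0015,-0.0005,0.127,0.4],[-0.0015,-0.0005,0.127,0.4]],
  ],
)

```text
t: 18.2
eef_pos: [0.5491, 0.2052, 0.2302]
ee_rot: [3.14, -0.002, -1.715]
force: [0.2, -0.7, 0.5]
width: 0.0617
```

play_rows(
  targets=[
    [[0,0,0,0],[0,0,0,0],[0,0,0,0]],
  ],
  grip=255,
)

```text
t: 18.58
eef_pos: [0.5493, 0.2053, 0.2314]
ee_rot: [-3.141, 0.0, -1.718]
force: [1.4, -0.4, 1.8]
width: 0.0371
```

play_rows(
  targets=[
    [[0,0,-0.06,0],[0,0,-0.12,0],[0.0,0.0,-0.155,0],[0.0,0.0,-0.155,0]],
  ],
)

```text
t: 19.08
eef_pos: [0.5496, 0.2055, 0.3895]
ee_rot: [-3.137, 0.004, -1.718]
force: [-0.4, 0.1, -3.6]
width: 0.0358
```

```bash
python3 - <<'E'
from h import *
print(cad(-.027,.063)); tool(*cad(-.027,.063),.385,-6.6)
E
```

```text
[ 0.5191135 -0.0310831]
shift [ 0.2385 -0.0046  0.0035] turn -91.85 from [0.5496 0.2055 0.3895] -98.45
```

play_rows(
  targets=[
    [[0.048,-0.001,0.0,-10],[0.096,-0.002,0,-20],[0.143,-0.003,0,-30],[0.19,-0.004,0,-40],[0.2385,-0.0046,0.003,-50]],
  ],
)

```text
t: 19.7
eef_pos: [0.5177, -0.0327, 0.3818]
ee_rot: [3.14, 0.001, -0.84]
force: [1.5, 0.4, -2.7]
width: 0.0357
```

play_rows(
  targets=[
    [[0,0,0.0,-10],[0,0,0,-20],[0,0,0,-30],[0,0,0,-40],[0,0,0.0,-41.8]],
  ],
)

```text
t: 20.32
eef_pos: [0.5181, -0.0313, 0.3817]
ee_rot: [3.141, 0.002, -0.116]
force: [-0.4, -0.5, -2.9]
width: 0.0361
```

play_rows(
  targets=[
    [[0,0,0.0,0],[0,0,0,0]],
  ],
)

```text
t: 20.58
eef_pos: [0.5185, -0.0312, 0.3828]
ee_rot: [3.142, 0.0, -0.119]
force: [-0.1, -0.7, -2.9]
width: 0.0356
```

```bash
python3 - <<'E'
from h import *
tool(*cad(-.027,.063),.240,-6.6)
E
```

```text
shift [ 0.0006 -0.0002  0.1428] turn -0.22 from [ 0.5185 -0.0312  0.3828] -6.82
```

play_rows(
  targets=[
    [[0.0005,0,0.055,-0.2],[0.0005,0,0.095,-0.2],[0.0005,0,0.12,-0.2],[0.0005,0,0.135,-0.2],[0.0005,0,0.1415,-0.2]],
  ],
)

```text
t: 21.2
eef_pos: [0.5191, -0.0313, 0.2411]
ee_rot: [3.141, 0.001, -0.114]
force: [-0.4, -0.5, -3.2]
width: 0.0358
```

play_rows(
  targets=[
    [[0,0,0.0015,0],[0,0,0.0025,0],[0,0,0.0025,0]],
  ],
)

```text
t: 21.58
eef_pos: [0.5192, -0.0313, 0.2405]
ee_rot: [-3.141, -0.001, -0.113]
force: [-4.0, 0.7, 5.4]
width: 0.0357
```

play_rows(
  targets=[
    [[0,0,0,0],[0,0,0,0],[0,0,-0.03,0],[0,0,-0.09,0],[0,0,-0.15,0]],
  ],
  grip=115,
)

```text
t: 22.2
eef_pos: [0.519, -0.0313, 0.3909]
ee_rot: [3.141, 0.0, -0.113]
force: [1.7, 0.8, -1.0]
width: 0.048
```

play_rows(
  targets=[
    [[0,0.05,0,0],[0,0.1,0,0],[0,0.15,-0.03,0],[0,0.2,-0.03,0],[0,0.25,-0.03,0]],
  ],
)

```text
t: 22.82
eef_pos: [0.4906, -0.2813, 0.4199]
ee_rot: [3.141, -0.002, -0.113]
force: [1.0, -0.5, -0.5]
width: 0.0479
```

```bash
python3 - <<'E'
from h import *
im,d,K,Rm,t=grab('top'); w=cloud(d,K,Rm,t); save('top4.png',im)
for n,x,y in [('jarO',.529,.043),('jarD',.654,.0165),('pen',.520,-.034),('ring',.644,-.061)]:
    rect(w,x,y,.025,.073,.095,n)
rect(w,.586,-.014,.02,.12,.135,'post')
# right side view: button
rect(w,.500,-.34,.05,.115,.14,'bar')
cv2.imwrite('pics/top4c.png',cv2.resize(im[150:310,240:400,::-1],(640,640),interpolation=cv2.INTER_CUBIC)[:600])
E
```

```text
jarO 67 [528.9  43.5] [15.6 15.3] 88.1 z 0.0835
jarD 69 [654.   16.3] [15.5 16.5] 88.1 z 0.0838
pen none
ring none
post 99 [585.5 -10.7] [16.7 22.2] 88.8 z 0.1255
bar none
```

View pics/top4c.png

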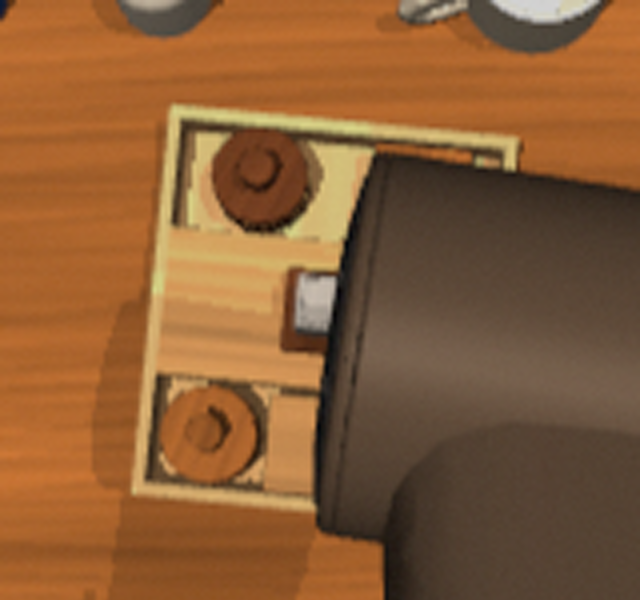

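```bash
python3 - <<'E'
from h import *
tool(.499,-.3375,.38,-18.4)
E
```

```text
shift [0.015  0.0508 0.0394] turn 11.82 from [ 0.49   -0.2852  0.4193] -6.58
```

play_rows(
  targets=[
    [[0.015,0.05,0.039,9],[0.015,0.05,0.039,11.8],[0.015,0.05,0.039,11.8],[0.015,0.05,0.039,11.8]],
  ],
)

```text
t: 23.38
eef_pos: [0.5003, -0.3308, 0.3808]
ee_rot: [3.142, -0.001, -0.318]
force: [0.9, -0.9, -0.7]
width: 0.0481
```

```bash
python3 - <<'E'
from h import *
im,d,K,Rm,t=grab('wrist'); w=cloud(d,K,Rm,t); save('w5.png',im)
rect(w,.499,-.3375,.06,.115,.14,'bar')
tool(.499,-.3375,.277,-18.4)
im,d,K,Rm,t=grab('top'); w=cloud(d,K,Rm,t); save('top5.png',im)
for n,x,y in [('jarO',.529,.043),('jarD',.654,.0165),('pen',.520,-.034),('ring',.644,-.061)]:
    rect(w,x,y,.025,.073,.095,n)
rect(w,.586,-.014,.02,.12,.135,'post')
E
```

```text
bar 3469 [ 499.4 -338.8] [18.1 79.1] 70.3 z 0.1282
shift [0.0008 0.0069 0.104 ] turn 0.21 from [ 0.5003 -0.3306  0.381 ] -18.19
jarO 68 [529.   43.4] [15.4 15.4] 86.8 z 0.084
jarD 70 [654.5  16.4] [15.6 16. ] 86.9 z 0.0843
pen 140 [518.  -33.9] [35. 14.] 83.6 z 0.0836
ring 116 [642.1 -60.5] [13.5 29.2] 88.8 z 0.0842
post 144 [585.5 -13.6] [23.6 23.8] 80.6 z 0.1251
```

View pics/w5.png

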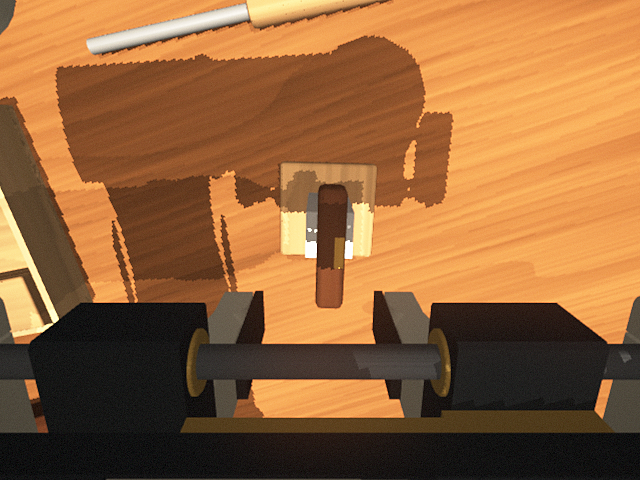

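The wrist view shows the handle bar centred at about (330,245) between the open fingers, with its strip on the right (-y) side. All four pieces are standing in the bays.

With the tool always pointing down, a vertical finger can't press the button under the tube: the tube wall and the gripper body are in the way. My plan is to use the orange jar as a pusher:
1. Take the jar out of its bay and set it on the bench.
2. Set the handle on the post.
3. Tilt the jar in the jaws against the caddy's outer rim.
4. Press the button with the jar's bottom edge.
5. Put the jar back in its bay.

```bash
python3 - <<'E'
from h import *
tool(.5281,.0462,.385,-6.6)
print(cad(.19,0))
E
```

```text
shift [-0.0912 -0.3666 -0.0041] turn -11.59 from [ 0.5003 -0.3305  0.381 ] -18.19
[0.606631 0.177246]
```

play_rows(
  targets=[
    [[-0.014,-0.056,-0.01,-3],[-0.028,-0.112,-0.01,-6],[-0.042,-0.168,-0.01,-9],[-0.056,-0.224,-0.01,-11],[-0.069,-0.28,-0.005,-11.6]],
  ],
)

```text
t: 24.1
eef_pos: [0.5222, -0.0412, 0.3865]
ee_rot: [-3.141, -0.003, -0.114]
force: [0.8, 0.3, 0.5]
width: 0.0483
```

```bash
python3 - <<'E'
from h import *
tool(.5281,.0462,.385,-6.6)
E
```

```text
shift [-0.0041 -0.0875  0.0016] turn 0.05 from [ 0.5222 -0.0412  0.3865] -6.55
```

play_rows(
  targets=[
    [[-0.002,-0.045,0.0,0],[-0.003,-0.085,0,0],[-0.003,-0.087,0,0],[-0.003,-0.087,0,0],[-0.003,-0.087,0,0]],
  ],
  grip=150,
)

```text
t: 24.72
eef_pos: [0.5294, 0.0425, 0.3854]
ee_rot: [-3.141, -0.0, -0.117]
force: [0.4, 0.5, 0.2]
width: 0.0364
```

```bash
python3 - <<'E'
from h import *
tool(.5281,.0462,.2425,-6.6)
E
```

```text
shift [-0.0018 -0.0035  0.1429] turn -0.11 from [0.5294 0.0425 0.3854] -6.71
```

play_rows(
  targets=[
    [[-0.001,-0.0035,0.04,0],[-0.001,-0.0035,0.09,0],[-0.001,-0.0035,0.13,0],[-0.001,-0.0035,0.142,0],[-0.001,-0.0035,0.142,0]],
  ],
)

```text
t: 25.35
eef_pos: [0.5293, 0.0463, 0.2433]
ee_rot: [3.141, 0.001, -0.117]
force: [-0.4, -0.5, 0.3]
width: 0.0361
```

play_rows(
  targets=[
    [[0,0,0,0],[0,0,0,0],[0,0,0,0],[0,0,-0.04,0],[0,0,-0.09,0]],
  ],
  grip=255,
)

```text
t: 25.98
eef_pos: [0.5286, 0.0467, 0.3335]
ee_rot: [3.14, 0.002, -0.117]
force: [1.4, 0.4, -0.7]
width: 0.0177
```

```bash
python3 - <<'E'
from h import *
tool(*cad(.19,0),.3,-6.6)
E
```

```text
shift [ 0.0624 -0.1388  0.0332] turn -0.09 from [0.5286 0.0467 0.3335] -6.69
```

play_rows(
  targets=[
    [[0.025,-0.055,0,0],[0.05,-0.11,0.02,0],[0.062,-0.139,0.05,0],[0.062,-0.139,0.09,0],[0.062,-0.139,0.0965,0]],
  ],
)

```text
t: 26.6
eef_pos: [0.6067, 0.1783, 0.2357]
ee_rot: [3.14, 0.001, -0.116]
force: [-8.9, 2.5, 24.8]
width: 0.0175
```

play_rows(
  targets=[
    [[0,0,0.001,0],[0,0,0.003,0],[0,0,0.003,0]],
  ],
)

```text
t: 26.98
eef_pos: [0.6069, 0.1775, 0.2356]
ee_rot: [-3.141, -0.001, -0.117]
force: [-3.3, 0.7, 7.8]
width: 0.0171
```

play_rows(
  targets=[
    [[0,0,0,0],[0,0,0,0],[0,0,-0.04,0],[0,0,-0.1,0],[0,0,-0.16,0]],
  ],
  grip=120,
)

```text
t: 27.6
eef_pos: [0.6066, 0.1773, 0.3952]
ee_rot: [3.141, 0.001, -0.117]
force: [1.0, 0.4, -1.1]
width: 0.0462
```

```bash
python3 - <<'E'
from h import *
tool(.4995,-.3385,.39,-19.0)
E
```

```text
shift [-0.0462  0.5248  0.0056] turn 12.3 from [0.6066 0.1773 0.3952] -6.7
```

play_rows(
  targets=[
    [[-0.005,0.058,0,2],[-0.01,0.117,0,4],[-0.016,0.175,0,6],[-0.021,0.234,0,8],[-0.026,0.292,0,12.3]],
  ],
)

```text
t: 28.22
eef_pos: [0.5461, -0.1112, 0.3939]
ee_rot: [-3.141, -0.0, -0.333]
force: [1.2, -0.8, -0.5]
width: 0.0467
```

```bash
python3 - <<'E'
from h import *
tool(.4995,-.3385,.39,-19.0)
E
```

```text
shift [0.0303 0.2301 0.0039] turn -0.09 from [ 0.5461 -0.1112  0.3939] -19.09
```

play_rows(
  targets=[
    [[0.008,0.056,0.004,0],[0.016,0.112,0.004,0],[0.024,0.168,0.004,0],[0.0285,0.222,0.004,0],[0.029,0.228,0.004,0]],
  ],
)

```text
t: 28.85
eef_pos: [0.4989, -0.3373, 0.3892]
ee_rot: [3.141, 0.001, -0.335]
force: [-0.7, 0.0, 0.4]
width: 0.0461
```

play_rows(
  targets=[
    [[0,0,0,0],[0,0,0,0]],
  ],
)

```text
t: 29.1
eef_pos: [0.5005, -0.3335, 0.3898]
ee_rot: [-3.141, -0.0, -0.33]
force: [-0.3, 0.0, -0.6]
width: 0.0465
```

```bash
python3 - <<'E'
from h import *
im,d,K,Rm,t=grab('wrist'); w=cloud(d,K,Rm,t)
rect(w,.499,-.3375,.06,.12,.14,'bar')
tool(.4995,-.3385,.277,-19.0)
E
```

```text
bar 3207 [ 499.2 -338.6] [18.1 79.4] 70.3 z 0.1282
shift [0.0006 0.0052 0.1128] turn 0.1 from [ 0.5006 -0.3333  0.3898] -18.9
```

play_rows(
  targets=[
    [[0.0005,0.005,0.05,0.7],[0.0005,0.005,0.09,0.7],[0.0005,0.005,0.1125,0.7],[0.0005,0.005,0.1125,0.7],[0.0005,0.005,0.1125,0.7]],
  ],
)

```text
t: 29.78
eef_pos: [0.4999, -0.3389, 0.2784]
ee_rot: [3.141, -0.002, -0.342]
force: [0.6, 0.6, 1.2]
width: 0.0465
```

play_rows(
  targets=[
    [[0,0,0,0],[0,0,0,0],[0,0,0,0],[0,0,0,0]],
  ],
  grip=255,
  newtons=40,
)

```text
t: 30.28
eef_pos: [0.4991, -0.3394, 0.2775]
ee_rot: [3.142, -0.001, -0.344]
force: [-0.4, 1.2, 2.1]
width: 0.0177
```

play_rows(
  targets=[
    [[0,0,-0.02,0],[0,0,-0.06,0],[0,0,-0.11,0],[0,0,-0.155,0],[0,0,-0.155,0]],
  ],
)

```text
t: 30.9
eef_pos: [0.4995, -0.3396, 0.436]
ee_rot: [3.141, -0.007, -0.343]
force: [-0.2, 0.3, -3.4]
width: 0.0176
```

```bash
python3 - <<'E'
from h import *
tool(*C,.43,-6.6)
E
```

```text
shift [-0.0302 -0.3377  0.0057] turn -13.08 from [ 0.4995 -0.3396  0.436 ] -19.68
```

play_rows(
  targets=[
    [[-0.005,-0.056,0,-2],[-0.01,-0.112,0,-5],[-0.015,-0.168,0,-8],[-0.02,-0.224,0,-11],[-0.025,-0.28,0,-13]],
  ],
)

```text
t: 31.52
eef_pos: [0.5696, -0.0654, 0.4306]
ee_rot: [3.141, 0.002, -0.116]
force: [1.5, 0.5, -3.6]
width: 0.0176
```

```bash
python3 - <<'E'
from h import *
tool(*C,.43,-6.6)
E
```

```text
shift [ 0.0089 -0.0553  0.0006] turn -0.02 from [ 0.5696 -0.0654  0.4306] -6.62
```

play_rows(
  targets=[
    [[0.006,-0.035,0,0],[0.009,-0.054,0,0],[0.009,-0.054,0,0],[0.009,-0.054,0,0]],
  ],
)

```text
t: 32.02
eef_pos: [0.5848, -0.0153, 0.4315]
ee_rot: [3.141, 0.001, -0.117]
force: [-0.4, -0.7, -3.8]
width: 0.018
```

```bash
python3 - <<'E'
from h import *
tool(*C,.40,-6.6)
im,d,K,Rm,t=grab('wrist'); w=cloud(d,K,Rm,t); save('w6.png',im)
im,d,K,Rm,t=grab('scene'); save('s6.png',im[150:350,200:460])
cv2.imwrite('pics/s6.png',cv2.resize(im[170:320,250:450,::-1],(800,600),interpolation=cv2.INTER_CUBIC))
np.save('s6.npy',cloud(d,K,Rm,t))
E
```

```text
shift [-0.0004 -0.0038  0.0315] turn -0.12 from [ 0.5848 -0.0153  0.4315] -6.72
```

View pics/s6.png

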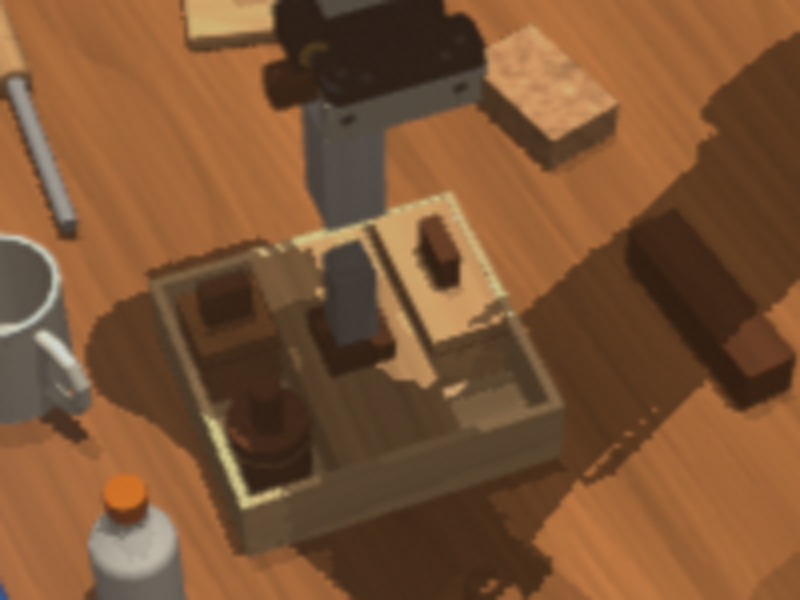

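play_rows(
  targets=[
    [[-0.0004,-0.0038,0.02,0],[-0.0004,-0.0038,0.034,0],[-0.0004,-0.0038,0.034,0],[-0.0004,-0.0038,0.034,0]],
  ],
)

```text
t: 32.62
eef_pos: [0.5853, -0.0111, 0.3987]
ee_rot: [3.141, -0.001, -0.117]
force: [-0.1, -0.3, -3.1]
width: 0.0175
```

```bash
python3 - <<'E'
from h import *
tool(*C,.36,-6.6); tool(*C,.36,-6.6)
E
```

```text
shift [-0.0005  0.0004  0.0387] turn -0.1 from [ 0.5853 -0.0111  0.3987] -6.7
shift [-0.0005  0.0004  0.0387] turn -0.1 from [ 0.5853 -0.0111  0.3987] -6.7
```

Lower onto the tip in small steps, watching the force.

play_rows(
  targets=[
    [[-0.0005,0.0004,0.006,0],[-0.0005,0.0004,0.01,0],[-0.0005,0.0004,0.013,0],[-0.0005,0.0004,0.016,0],[-0.0005,0.0004,0.018,0]],
  ],
)

```text
t: 33.25
eef_pos: [0.5846, -0.0111, 0.3799]
ee_rot: [3.142, 0.0, -0.117]
force: [-0.5, 0.0, -2.9]
width: 0.0178
```

play_rows(
  targets=[
    [[0,0,0.005,0],[0,0,0.01,0],[0,0,0.014,0],[0,0,0.017,0],[0,0,0.0185,0]],
  ],
)

```text
t: 33.88
eef_pos: [0.5846, -0.0112, 0.3614]
ee_rot: [3.141, 0.0, -0.117]
force: [-0.7, -0.1, -1.9]
width: 0.0171
```

play_rows(
  targets=[
    [[0,0,0.001,0],[0,0,0.002,0],[0,0,0.002,0]],
  ],
)

```text
t: 34.25
eef_pos: [0.5846, -0.0112, 0.3597]
ee_rot: [-3.142, 0.0, -0.117]
force: [0.6, 0.1, -3.1]
width: 0.0177
```

play_rows(
  targets=[
    [[0,0,0,0],[0,0,0,0],[0,0,0,0],[0,0,0,0],[0,0,0,0]],
  ],
  grip=170,
)

```text
t: 34.88
eef_pos: [0.5846, -0.0112, 0.3598]
ee_rot: [3.142, -0.0, -0.117]
force: [-0.9, 0.3, -0.4]
width: 0.0292
```

play_rows(
  targets=[
    [[0,0,-0.02,0],[0,0,-0.05,0],[0,0,-0.09,0],[0,0,-0.12,0]],
  ],
  grip=120,
)

```text
t: 35.38
eef_pos: [0.5845, -0.0113, 0.4815]
ee_rot: [-3.141, -0.001, -0.117]
force: [0.3, 0.3, 0.2]
width: 0.0463
```

```bash
python3 - <<'E'
from h import *
tool(*cad(.19,0),.39,-96.6)
im,d,K,Rm,t=grab('scene'); 
cv2.imwrite('pics/s7.png',cv2.resize(im[170:320,250:450,::-1],(800,600),interpolation=cv2.INTER_CUBIC))
E
```

```text
shift [-1.000e-04 -1.898e-01  9.150e-02] turn 89.91 from [ 0.5845 -0.0113  0.4815] -6.69
```

View pics/s7.png

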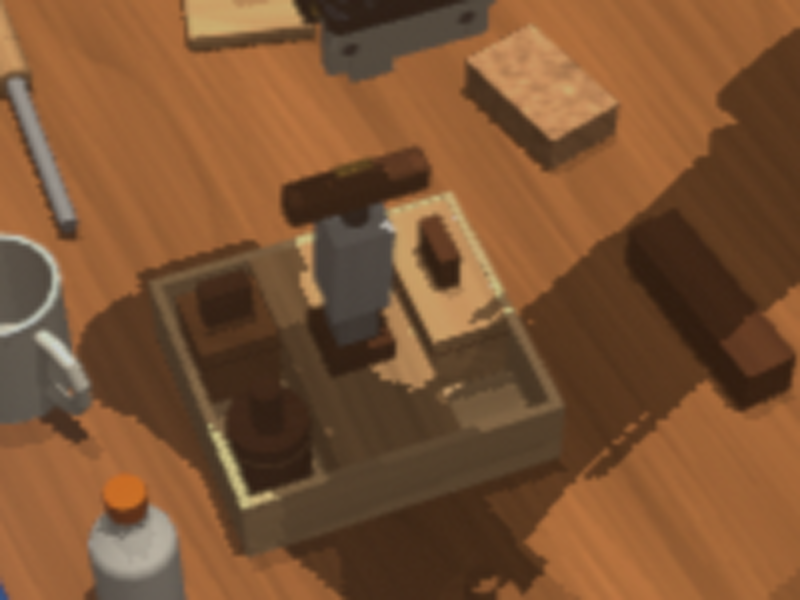

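The view shows the handle resting on the button, slightly leaning, bar at (355,185), with the gripper clear of it. Next I fetch the jar with the jaws along caddy y.

play_rows(
  targets=[
    [[0,-0.045,0.02,10],[0,-0.09,0.04,20],[0,-0.135,0.06,30],[0,-0.18,0.08,40],[0,-0.19,0.0915,50]],
  ],
)

```text
t: 36.05
eef_pos: [0.6066, 0.18, 0.3863]
ee_rot: [3.14, 0.0, -0.993]
force: [-0.0, -0.7, 0.1]
width: 0.0466
```

play_rows(
  targets=[
    [[0,0,0,10],[0,0,0,20],[0,0,0,30],[0,0,0,40],[0,0,0,40]],
  ],
  grip=140,
  newtons=25,
)

```text
t: 36.67
eef_pos: [0.6067, 0.1775, 0.3879]
ee_rot: [3.141, -0.0, -1.686]
force: [0.2, 0.1, 0.4]
width: 0.0391
```

```bash
python3 - <<'E'
from h import *
im,d,K,Rm,t=grab('wrist'); w=cloud(d,K,Rm,t)
rect(w,.6066,.1775,.03,.066,.09,'jarO'); tool(.6066,.1775,.236,-96.6)
E
```

```text
jarO 459 [605.1 177.9] [16.7 17.1] 86.7 z 0.0772
shift [-0.00e+00  1.00e-04  1.52e-01] turn 0.13 from [0.6067 0.1775 0.388 ] -96.47
```

play_rows(
  targets=[
    [[0,0.0005,0.05,0.1],[0,0.0005,0.1,0.1],[0,0.0005,0.14,0.1],[0,0.0005,0.1535,0.1],[0,0.0005,0.1535,0.1]],
  ],
)

```text
t: 37.35
eef_pos: [0.6064, 0.1776, 0.2345]
ee_rot: [3.141, -0.001, -1.687]
force: [-0.5, -0.8, 0.4]
width: 0.0393
```

play_rows(
  targets=[
    [[0,0,0,0],[0,0,0,0],[0,0,0,0],[0,0,-0.03,0],[0,0,-0.035,0]],
  ],
  grip=255,
)

```text
t: 37.98
eef_pos: [0.6068, 0.1779, 0.272]
ee_rot: [-3.138, 0.002, -1.689]
force: [0.6, -0.8, -1.3]
width: 0.0174
```

```bash
python3 - <<'E'
from h import *
tool(*cad(.086+.024+.006,0),.2695,-96.6)
E
```

```text
shift [ 0.0747 -0.0001  0.0023] turn -0.16 from [0.6068 0.1779 0.272 ] -96.76
```

play_rows(
  targets=[
    [[0.04,0,0.002,0],[0.07,0,0.002,0],[0.075,0,0.002,0],[0.075,0,0.002,0]],
  ],
  newtons=8,
)

```text
t: 38.48
eef_pos: [0.5974, 0.103, 0.2676]
ee_rot: [-3.141, 0.0, -1.69]
force: [-0.8, -0.2, 0.0]
width: 0.0178
```

play_rows(
  targets=[
    [[0.005,0,0,0],[0.01,0,0,0],[0.014,0,0,0],[0.018,0,0,0],[0.018,0,0,0]],
  ],
)

```text
t: 39.1
eef_pos: [0.5953, 0.0851, 0.2679]
ee_rot: [-3.141, 0.0, -1.689]
force: [0.6, 2.1, -0.4]
width: 0.0176
```

play_rows(
  targets=[
    [[0.005,0,0,0],[0.01,0,0,0],[0.014,0,0,0],[0.018,0,0,0],[0.018,0,0,0]],
  ],
)

```text
t: 39.72
eef_pos: [0.593, 0.067, 0.2677]
ee_rot: [3.142, -0.0, -1.69]
force: [-0.3, 1.1, 1.5]
width: 0.0177
```

```bash
python3 - <<'E'
from h import *
s=arm.get_state(); print(np.round(s['eef_pos'],4),s['force'])
im,d,K,Rm,t=grab('scene'); w=cloud(d,K,Rm,t); np.save('s8.npy',w)
cv2.imwrite('pics/s8.png',cv2.resize(im[210:330,270:430,::-1],(800,600),interpolation=cv2.INTER_CUBIC))
E
```

```text
[0.593  0.067  0.2677] [-0.33363282  1.12409705  1.49474721]
```

View pics/s8.png

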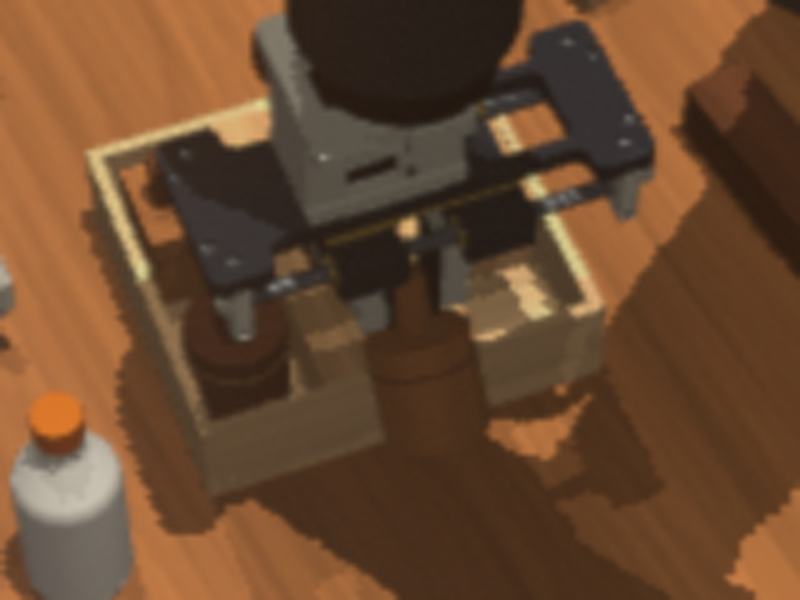

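The tilt works: the jar at (430,370) is leaning against the rim. I take it a little further, then clamp hard and lift.

play_rows(
  targets=[
    [[0.003,0,0,0],[0.006,0,0,0],[0.006,0,0,0]],
  ],
)

```text
t: 40.15
eef_pos: [0.5922, 0.0612, 0.2674]
ee_rot: [3.141, -0.0, -1.69]
force: [0.1, 1.5, -0.2]
width: 0.0174
```

play_rows(
  targets=[
    [[0,0,0,0],[0,0,0,0],[0,0,-0.05,0],[0,0,-0.11,0],[0,0,-0.17,0]],
  ],
  newtons=60,
)

```text
t: 40.78
eef_pos: [0.5919, 0.061, 0.4392]
ee_rot: [3.141, -0.001, -1.689]
force: [1.4, 0.8, -1.4]
width: 0.0165
```

play_rows(
  targets=[
    [[0,0,-0.05,0],[0,0,-0.06,0],[0,0,-0.06,0]],
  ],
)

```text
t: 41.15
eef_pos: [0.5921, 0.0613, 0.4976]
ee_rot: [-3.142, 0.0, -1.689]
force: [0.8, -0.2, -2.4]
width: 0.0168
```

```bash
cat >> h.py <<'E'
def jar(name='scene'):
    s=arm.get_state(); p=np.array(s['eef_pos']); G=p-[0,0,.159]
    im,d,K,Rm,t=grab(name); w=cloud(d,K,Rm,t); q=w-G
    u=q[...,:2]@X; v=q[...,:2]@Y; z=q[...,2]
    m=(np.abs(v)<.03)&(u>-.03)&(u<.09)&(z>-.09)&(z<-.02)
    return im,u[m]*1000,v[m]*1000,z[m]*1000,t
E
python3 - <<'E'
from h import *
im,u,v,z,t=jar(); print(len(u),'cam',np.round(t,2),arm.get_state()['eef_pos'])
i=np.argsort(-u)[:12]; print('max u',np.round(np.c_[u,v,z][i[::3]],1)); i=np.argsort(z)[:12]; print('min z',np.round(np.c_[u,v,z][i[::3]],1))
# end-face direction (front silhouette): for bins of z, max u
for a in range(-80,-20,6):
    k=(z>=a)&(z<a+6)
    if k.sum()>3: print(a,round(u[k].min(),1),round(u[k].max(),1))
E
```

```text
511 cam [0.95 0.76 1.16] [0.59201137 0.06132473 0.4962962 ]
max u [[ 63.8   7.5 -41.5]
 [ 63.1   5.9 -44.5]
 [ 62.5  -7.9 -44.9]
 [ 62.   -5.7 -46.4]]
min z [[ 48.6 -20.6 -57.8]
 [ 44.8 -23.2 -55. ]
 [ 50.2 -21.2 -52.8]
 [ 54.1 -20.7 -51.6]]
-56 38.8 55.2
-50 34.8 63.5
-44 29.8 63.8
-38 -3.2 60.0
-32 3.5 56.3
-26 9.3 50.2
```

```bash
python3 - <<'E'
from h import *
tool(*cad(-.105,0),.497,-96.6)
E
```

```text
shift [ 0.1782 -0.0018 -0.0006] turn -0.2 from [0.592  0.0613 0.4963] -96.8
```

play_rows(
  targets=[
    [[0.05,-0.0005,0,-0.2],[0.1,-0.001,0,-0.2],[0.15,-0.0015,0,-0.2],[0.178,-0.0018,0,-0.2],[0.178,-0.0018,0,-0.2]],
  ],
)

```text
t: 41.82
eef_pos: [0.5727, -0.1172, 0.4953]
ee_rot: [3.138, -0.001, -1.689]
force: [0.2, 0.7, -1.5]
width: 0.0164
```

play_rows(
  targets=[
    [[0,0,0.05,0],[0,0,0.1,0],[0,0,0.15,0],[0,0,0.19,0],[0,0,0.205,0]],
  ],
)

```text
t: 42.45
eef_pos: [0.572, -0.1149, 0.2891]
ee_rot: [3.135, -0.001, -1.685]
force: [0.3, -0.2, -0.1]
width: 0.0168
```

```bash
python3 - <<'E'
from h import *
tool(*cad(-.105,0),.288,-96.6)
im,u,v,z,t=jar('scene'); cv2.imwrite('pics/s9.png',cv2.resize(im[170:300,250:423,::-1],(800,600),interpolation=cv2.INTER_CUBIC))
E
```

```text
shift [ 0.0008 -0.0009  0.0011] turn 0.03 from [ 0.572  -0.1149  0.2891] -96.57
```

View pics/s9.png

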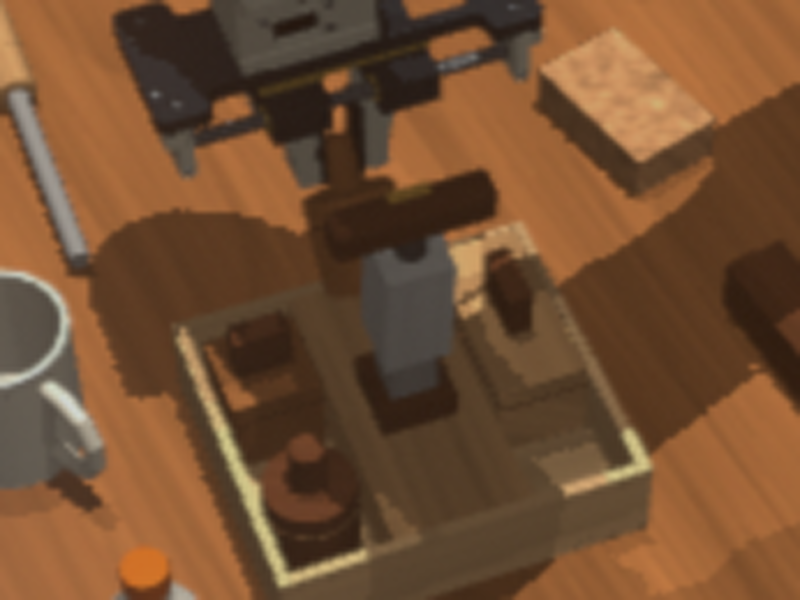

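play_rows(
  targets=[
    [[-0.008,0,0.0015,0],[-0.016,0,0.0015,0],[-0.018,0,0.0015,0],[-0.018,0,0.0015,0]],
  ],
)

```text
t: 43.0
eef_pos: [0.5753, -0.0973, 0.292]
ee_rot: [-3.14, 0.0, -1.685]
force: [-0.8, -0.5, -2.4]
width: 0.0166
```

play_rows(
  targets=[
    [[-0.003,0,0,0],[-0.006,0,0,0],[-0.006,0,0,0],[-0.006,0,0,0]],
  ],
)

```text
t: 43.5
eef_pos: [0.5759, -0.0919, 0.2913]
ee_rot: [-3.141, -0.0, -1.686]
force: [-1.1, -3.4, 0.7]
width: 0.0164
```

play_rows(
  targets=[
    [[-0.002,0,0,0],[-0.003,0,0,0],[-0.003,0,0,0],[-0.003,0,0,0]],
  ],
)

```text
t: 44.0
eef_pos: [0.5762, -0.0885, 0.2909]
ee_rot: [3.141, 0.0, -1.686]
force: [-0.6, -0.9, -1.3]
width: 0.0166
```

```bash
python3 - <<'E'
from h import *
s=arm.get_state(); g=np.array(s['eef_pos'])[:2]-C; print(s['eef_pos'],'G in caddy',g@X,g@Y)
E
```

```text
[ 0.57621544 -0.0884768   0.290933  ] G in caddy -0.07745511910959799 -0.0003167347906195259
```

play_rows(
  targets=[
    [[0,0,0.002,0],[-0.001,0,0.002,0],[-0.0015,0,0.002,0],[-0.0015,0,0.002,0]],
  ],
)

```text
t: 44.5
eef_pos: [0.5763, -0.0873, 0.289]
ee_rot: [3.141, -0.0, -1.686]
force: [0.1, -3.6, -2.7]
width: 0.0166
```

```bash
cat >> h.py <<'E'
def handle(crop=None,name=None):
    im,d,K,Rm,t=grab('scene'); w=cloud(d,K,Rm,t); q=w[...,:2]-C; u=q@X*1000; v=q@Y*1000; z=w[...,2]*1000
    m=(np.abs(v)<45)&(np.abs(u)<25)&(z>150)&(z<225)
    # tube lower edge: tube face points at +x side
    print('bar top z',np.round(np.percentile(z[m],[90,97,99]),1) if m.sum() else None, 'bar mean u,v',u[m].mean().round(1),v[m].mean().round(1))
    for a in range(70,220,10):
        k=(z>=a)&(z<a+10)&(np.abs(v)<12)&(np.abs(u)<35)
        if k.sum()>3: print(a,'umax',np.round(np.percentile(u[k],95),1),end='; ')
    print()
    if name: cv2.imwrite('pics/'+name,cv2.resize(im[170:300,250:423,::-1],(800,600),interpolation=cv2.INTER_CUBIC))
E
python3 - <<'E'
from h import *
s=arm.get_state(); g=np.array(s['eef_pos'])[:2]-C; print(s['eef_pos'],'G in caddy',g@X,g@Y); handle()
E
```

```text
[ 0.57625377 -0.08731609  0.28896041] G in caddy -0.07629766284838461 -0.00022144336864836703
bar top z [201.8 203.7 204.4] bar mean u,v 13.6 1.3
70 umax 20.8; 80 umax 16.7; 90 umax 19.7; 100 umax 19.5; 110 umax 20.9; 120 umax 22.0; 130 umax 22.3; 140 umax 22.5; 150 umax 23.7; 160 umax 23.3; 170 umax 16.0; 180 umax 18.7; 190 umax 19.4; 200 umax 16.5;
```

play_rows(
  targets=[
    [[-0.001,0,0,0],[-0.0015,0,0,0],[-0.0015,0,0,0],[-0.0015,0,0,0]],
  ],
)

```text
t: 45.05
eef_pos: [0.5764, -0.0858, 0.2891]
ee_rot: [3.141, -0.0, -1.686]
force: [-0.4, -4.1, -2.4]
width: 0.0169
```

```bash
python3 - <<'E'
from h import *
handle(name='s10.png')
w=np.load('s8.npy'); q=w[...,:2]-C; u=q@X*1000; v=q@Y*1000; z=w[...,2]*1000
m=(np.abs(v)<45)&(np.abs(u)<25)&(z>150)&(z<225); print(m.sum(), np.percentile(z[m],[90,97,99]) if m.sum() else '')
E
```

```text
bar top z [202.5 204.1 205.4] bar mean u,v 11.3 1.6
70 umax 23.4; 80 umax 18.2; 90 umax 19.8; 100 umax 21.6; 110 umax 20.5; 120 umax 21.7; 130 umax 22.9; 140 umax 22.2; 150 umax 23.0; 160 umax 22.0; 170 umax 13.7; 180 umax 16.0; 190 umax 17.5; 200 umax 14.7; 
16 [207.10305054 208.10974295 208.15358448]
```

View pics/s10.png

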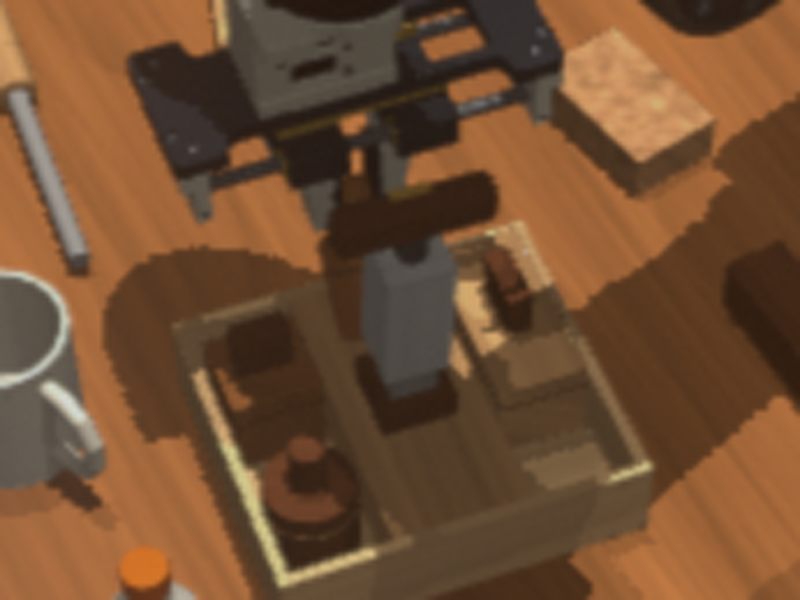

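```bash
python3 - <<'E'
from h import *
s=arm.get_state(); print(s['eef_pos'],s['force'])
im,u,v,z,t=jar()
for a in range(-80,-20,6):
    k=(z>=a)&(z<a+6)
    if k.sum()>3: print(a,k.sum(),'u',round(u[k].min(),1),round(u[k].max(),1),'v',v[k].min().round(1),v[k].max().round(1))
# raw profile near handle tube -x side ... per-v slices
for vv in range(-28,30,8):
    k=(v>vv)&(v<vv+8)
    if k.sum()>3: print(vv,[(round(a),round(b)) for a,b in sorted(zip(u[k],z[k]),key=lambda r:-r[0])[:30:5]])
im,d,K,Rm,t=grab('top'); w=cloud(d,K,Rm,t); cv2.imwrite('pics/t11.png',cv2.resize(im[180:280,270:403,::-1],(800,600),interpolation=cv2.INTER_CUBIC))
q=w[...,:2]-C; uu=q@X*1000; vv=q@Y*1000; zz=w[...,2]*1000
m=(zz>180)&(zz<230)&(abs(uu)<40)&(abs(vv)<60); print('top: bar pts',m.sum(), np.round([uu[m].mean(),vv[m].mean(),np.percentile(zz[m],95)],1) if m.sum() else '')
E
```

```text
[ 0.576421   -0.08579898  0.28909151] [-1.01779328 -4.75265605 -2.08364439]
-80 120 u -9.1 89.9 v -29.9 30.0
-74 10 u 60.9 85.3 v -21.6 17.3
-68 65 u 54.2 89.5 v -21.2 19.4
-62 30 u 35.7 89.7 v -22.8 18.4
-56 24 u 28.0 89.8 v -23.3 9.3
-50 17 u 30.4 57.1 v -23.5 -13.5
-44 19 u 22.6 87.2 v -22.6 -15.6
-38 33 u 16.6 89.7 v -24.1 6.5
-32 31 u 4.3 81.3 v -23.3 -12.1
-26 29 u 14.1 83.5 v -23.8 -10.7
-28 [(89, -67), (88, -77), (85, -80), (82, -82), (80, -76), (77, -84)]
-20 [(89, -36), (87, -42), (84, -64), (82, -64), (81, -64), (78, -71)]
-12 [(90, -62), (88, -65), (87, -51), (43, -79), (39, -25)]
-4 [(90, -53), (88, -66), (86, -64)]
4 [(89, -37), (88, -50), (87, -62), (84, -65)]
12 [(89, -61), (87, -61), (81, -67)]
20 [(90, -79), (84, -80), (77, -75), (67, -83)]
28 [(87, -79), (62, -79)]
top: bar pts 0
```

play_rows(
  targets=[
    [[-0.001,0,0,0],[-0.0015,0,0,0],[-0.0015,0,0,0],[-0.0015,0,0,0]],
  ],
)

```text
t: 45.7
eef_pos: [0.5766, -0.0845, 0.2892]
ee_rot: [3.141, -0.001, -1.686]
force: [-1.0, -7.2, -1.7]
width: 0.0164
```

play_rows(
  targets=[
    [[-0.001,0,0,0],[-0.0015,0,0,0],[-0.0015,0,0,0],[-0.0015,0,0,0]],
  ],
)

```text
t: 46.2
eef_pos: [0.5767, -0.0837, 0.2895]
ee_rot: [3.141, -0.002, -1.686]
force: [-1.6, -9.5, 0.5]
width: 0.0168
```

```bash
python3 - <<'E'
from h import *
s=arm.get_state(); print(s['eef_pos'],s['force'])
handle(name='s12.png')
im=cv2.imread('pics/s12.png')
a=cv2.imread('pics/s9.png')
cv2.imwrite('pics/cmp.png',np.hstack([a[120:440,300:520],cv2.imread('pics/s10.png')[120:440,300:520],im[120:440,300:520]]))
E
```

```text
[ 0.57672974 -0.0837021   0.28953989] [-1.60719339 -9.50214854  0.54551452]
bar top z [202.9 204.8 205.7] bar mean u,v 8.6 1.2
70 umax 15.5; 80 umax 19.1; 90 umax 21.2; 100 umax 21.8; 110 umax 21.2; 120 umax 22.4; 130 umax 21.6; 140 umax 21.4; 150 umax 21.7; 160 umax 20.7; 170 umax 13.7; 180 umax 12.8; 190 umax 13.4; 200 umax 12.3;
```

View pics/cmp.png

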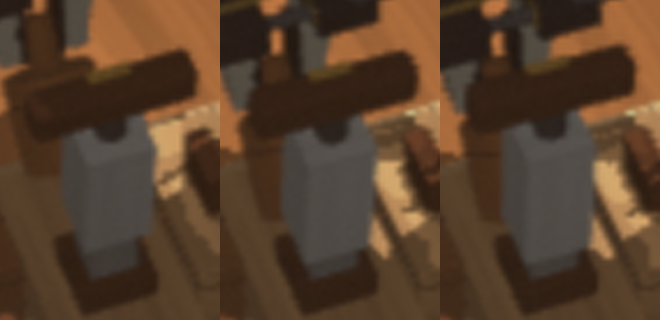

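```bash
python3 - <<'E'
from h import *
im,d,K,Rm,t=grab('scene')
def prof(im,title):
    g=im.astype(float).mean(2); out=[]
    for z in range(60,112,3):
        u=17 if z>=60 else 12
        p=np.array([*cad(.015,0),z/1000]); c=Rm.T@(p-t); px=K@(c/c[2])
        out.append((z,int(cv2.getRectSubPix(g.astype(np.float32),(3,1),(float(px[0]),float(px[1]))).mean())))
    print(title,out)
prof(im,'now')
# earlier crops scaled: rebuild from saved zooms
for n in ['s7','s9','s10','s12']:
    a=cv2.imread(f'pics/{n}.png')
    if n=='s7': r=(170,320,250,450)
    else: r=(170,300,250,423)
    full=np.zeros_like(im); full[r[0]:r[1],r[2]:r[3]]=cv2.resize(a,(r[3]-r[2],r[1]-r[0]),interpolation=cv2.INTER_AREA); prof(full,n)
E
```

```text
now [(60, 34), (63, 34), (66, 37), (69, 44), (72, 54), (75, 57), (78, 58), (81, 63), (84, 69), (87, 73), (90, 74), (93, 74), (96, 74), (99, 74), (102, 74), (105, 75), (108, 75), (111, 75)]
s7 [(60, 34), (63, 35), (66, 38), (69, 44), (72, 52), (75, 55), (78, 56), (81, 56), (84, 56), (87, 57), (90, 58), (93, 64), (96, 68), (99, 69), (102, 69), (105, 70), (108, 70), (111, 70)]
s9 [(60, 33), (63, 34), (66, 37), (69, 44), (72, 53), (75, 56), (78, 57), (81, 57), (84, 57), (87, 57), (90, 59), (93, 65), (96, 69), (99, 70), (102, 71), (105, 71), (108, 71), (111, 71)]
s10 [(60, 34), (63, 34), (66, 37), (69, 44), (72, 53), (75, 57), (78, 58), (81, 61), (84, 67), (87, 72), (90, 73), (93, 73), (96, 73), (99, 73), (102, 74), (105, 74), (108, 74), (111, 74)]
s12 [(60, 34), (63, 34), (66, 38), (69, 44), (72, 53), (75, 57), (78, 59), (81, 63), (84, 69), (87, 73), (90, 74), (93, 74), (96, 74), (99, 74), (102, 74), (105, 74), (108, 75), (111, 75)]
```

The tube's lower edge moved from about z=93 to 83.5 in the same line profile, so it has slipped about 9 mm down over the held-in button. I back the jar off and right it against the caddy's outer -x wall.

play_rows(
  targets=[
    [[0.006,0,0,0],[0.016,0,0,0],[0.04,0,0,0],[0.075,0,0,0],[0.11,0,0,0]],
  ],
)

```text
t: 46.92
eef_pos: [0.5646, -0.1927, 0.2895]
ee_rot: [-3.14, 0.001, -1.685]
force: [0.1, -0.2, -0.5]
width: 0.0165
```

```bash
cat >> h.py <<'E'
def edge():
    im,d,K,Rm,t=grab('scene'); g=im.astype(np.float32).mean(2); out=[]
    for z in range(60,112,3):
        p=np.array([*cad(.015,0),z/1000]); c=Rm.T@(p-t); px=K@(c/c[2])
        out.append((z,int(cv2.getRectSubPix(g.astype(np.float32),(3,1),(float(px[0]),float(px[1]))).mean())))
    print(out); return im
E
python3 - <<'E'
from h import *
edge(); tool(*cad(-.18,0),.239,-96.6)
E
```

```text
[(60, 34), (63, 36), (66, 38), (69, 43), (72, 53), (75, 56), (78, 57), (81, 60), (84, 64), (87, 69), (90, 70), (93, 71), (96, 71), (99, 71), (102, 71), (105, 71), (108, 71), (111, 71)]
shift [-0.0054  0.0006  0.0504] turn -0.03 from [ 0.564  -0.1957  0.2894] -96.63
```

play_rows(
  targets=[
    [[0,0.0006,0.03,0],[-0.005,0.0006,0.05,0],[-0.005,0.0006,0.05,0],[-0.005,0.0006,0.05,0]],
  ],
)

```text
t: 47.48
eef_pos: [0.5649, -0.187, 0.2401]
ee_rot: [-3.14, 0.0, -1.685]
force: [0.2, -0.5, -0.6]
width: 0.0163
```

play_rows(
  targets=[
    [[-0.01,0,0,0],[-0.02,0,0,0],[-0.03,0,0,0],[-0.04,0,0,0],[-0.045,0,0,0]],
  ],
  newtons=8,
)

```text
t: 48.1
eef_pos: [0.5699, -0.1451, 0.2423]
ee_rot: [-3.14, -0.007, -1.682]
force: [-6.7, -36.7, 20.4]
width: 0.0175
```

play_rows(
  targets=[
    [[-0.006,0,0,0],[-0.012,0,0,0],[-0.018,0,0,0],[-0.023,0,0,0],[-0.023,0,0,0]],
  ],
)

```text
t: 48.72
eef_pos: [0.5722, -0.1185, 0.2389]
ee_rot: [3.141, 0.0, -1.685]
force: [-0.3, -0.1, -1.0]
width: 0.0178
```

```bash
python3 - <<'E'
from h import *
s=arm.get_state(); print(s['eef_pos'],s['force'])
tool(*cad(-.11,0),.235,-96.6)
E
```

```text
[ 0.5722214  -0.11849942  0.23889499] [-0.27981251 -0.10237612 -0.96907184]
shift [ 0.0023 -0.0002  0.0039] turn 0.08 from [ 0.5722 -0.1185  0.2389] -96.52
```

```bash
python3 - <<'E'
from h import *
im=edge()
cv2.imwrite('pics/s13.png',cv2.resize(im[150:300,240:440,::-1],(800,600),interpolation=cv2.INTER_CUBIC))
im,u,v,z,t=jar()
for a in range(-80,-20,6):
    k=(z>=a)&(z<a+6)
    if k.sum()>3: print(a,k.sum(),'u',round(u[k].min(),1),round(u[k].max(),1))
E
```

```text
[(60, 33), (63, 34), (66, 37), (69, 44), (72, 54), (75, 57), (78, 57), (81, 61), (84, 66), (87, 71), (90, 72), (93, 72), (96, 72), (99, 72), (102, 72), (105, 72), (108, 72), (111, 73)]
-80 15 u -30.0 -17.3
-50 6 u 0.3 10.3
-44 5 u -2.2 8.8
-38 43 u -1.6 87.1
-32 196 u 1.1 89.2
-26 51 u -6.7 81.1
```

View pics/s13.png

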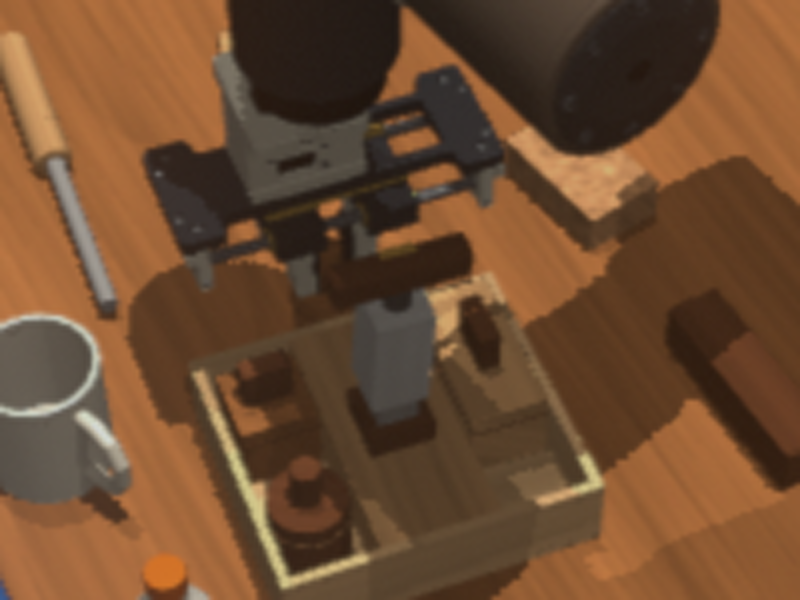

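The jar looks upright in the jaws behind the caddy wall, hidden behind the bar. I set it down, release it and look at it from the wrist.

play_rows(
  targets=[
    [[0.001,0,0.002,0],[0.002,0,0.005,0],[0.002,0,0.006,0],[0.002,0,0.006,0]],
  ],
)

```text
t: 49.32
eef_pos: [0.5718, -0.1215, 0.233]
ee_rot: [3.141, -0.0, -1.686]
force: [0.2, 0.0, -0.8]
width: 0.0179
```

play_rows(
  targets=[
    [[0,0,0,0],[0,0,0,0],[0,0,-0.04,0],[0,0,-0.1,0],[0.03,0,-0.15,0]],
  ],
  grip=140,
)

```text
t: 49.95
eef_pos: [0.5687, -0.1505, 0.3858]
ee_rot: [-3.14, 0.0, -1.683]
force: [0.7, 0.8, -0.3]
width: 0.0393
```

play_rows(
  targets=[
    [[0,0,0,0],[0,0,0,0]],
  ],
)

```text
t: 50.2
eef_pos: [0.568, -0.1514, 0.3831]
ee_rot: [-3.141, 0.0, -1.687]
force: [-0.4, 0.4, -0.5]
width: 0.0397
```

```bash
python3 - <<'E'
from h import *
im,d,K,Rm,t=grab('wrist'); w=cloud(d,K,Rm,t); save('w14.png',im)
p=cad(-.112,0); print(p); rect(w,*p,.03,.066,.09,'knob'); rect(w,*p,.04,.04,.058,'top')
tool(*C,.44,-6.6)
E
```

```text
[ 0.5719312 -0.1227608]
knob 456 [ 570.6 -123. ] [17.  17.2] 79.9 z 0.0771
top 2876 [ 568.4 -113.1] [64.2 57.5] 69.3 z 0.0493
shift [-0.1406 -0.0006 -0.0576] turn -90.01 from [ 0.568  -0.1511  0.3823] -96.61
```

The jar stands upright at (0.571,-0.123), knob top at 77 mm. Now I push the handle down from above with closed fingers.

play_rows(
  targets=[
    [[0,0,-0.05,0],[-0.04,0,-0.058,0],[-0.09,0,-0.058,0],[-0.14,0,-0.058,0],[-0.1405,0,-0.058,0]],
  ],
  grip=255,
)

```text
t: 50.88
eef_pos: [0.5847, -0.0084, 0.4394]
ee_rot: [3.139, -0.001, -1.682]
force: [1.0, -0.6, -0.4]
width: 0.0009
```

play_rows(
  targets=[
    [[0,0,0,0],[0,0,0,0]],
  ],
)

```text
t: 51.12
eef_pos: [0.5844, -0.0123, 0.4405]
ee_rot: [3.141, -0.001, -1.686]
force: [0.9, -0.4, -0.3]
width: 0.0004
```

```bash
python3 - <<'E'
from h import *
tool(*C,.383,-96.6)
E
```

```text
shift [-0.0008 -0.0003  0.0575] turn -0.03 from [ 0.5844 -0.0123  0.4405] -96.63
```

play_rows(
  targets=[
    [[-0.002,0,0.04,0],[-0.002,0,0.055,0],[-0.002,0,0.06,0],[-0.002,0,0.063,0],[-0.002,0,0.066,0]],
  ],
)

```text
t: 51.75
eef_pos: [0.5853, -0.0098, 0.3764]
ee_rot: [-3.139, 0.0, -1.686]
force: [0.2, -1.7, 5.1]
width: 0.0003
```

play_rows(
  targets=[
    [[0,0,0.002,0],[0,0,0.004,0],[0,0,0.006,0],[0,0,0.008,0]],
  ],
)

```text
t: 52.25
eef_pos: [0.5863, -0.0104, 0.3713]
ee_rot: [-3.134, -0.001, -1.685]
force: [0.1, -5.3, 18.5]
width: 0.0004
```

play_rows(
  targets=[
    [[0,0,0.002,0],[0,0,0.004,0],[0,0,0.006,0],[0,0,0.006,0]],
  ],
)

```text
t: 52.75
eef_pos: [0.5869, -0.0109, 0.367]
ee_rot: [-3.131, -0.001, -1.684]
force: [-0.6, -7.7, 23.0]
width: 0.0006
```

```bash
python3 -c "
from h import *
edge(); print(arm.get_state()['eef_pos'],arm.get_state()['force'])"
```

```text
[(60, 35), (63, 36), (66, 39), (69, 47), (72, 61), (75, 70), (78, 73), (81, 74), (84, 74), (87, 74), (90, 75), (93, 74), (96, 75), (99, 75), (102, 75), (105, 75), (108, 75), (111, 75)]
[ 0.58685706 -0.01092825  0.36704381] [ 0.34426939 -7.89058843 23.10008146]
```

play_rows(
  targets=[
    [[0.001,0,0.002,0],[0.001,0,0.004,0],[0.001,0,0.005,0],[0.001,0,0.006,0]],
  ],
)

```text
t: 53.3
eef_pos: [0.5865, -0.012, 0.3606]
ee_rot: [-3.132, -0.002, -1.684]
force: [-0.4, -8.4, 23.6]
width: 0.0008
```

play_rows(
  targets=[
    [[0,0,0.001,0],[0,0,0.002,0],[0,0,0.003,0],[0,0,0.003,0]],
  ],
)

```text
t: 53.8
eef_pos: [0.5867, -0.0123, 0.359]
ee_rot: [-3.131, -0.002, -1.684]
force: [-2.2, -8.9, 29.2]
width: 0.0008
```

play_rows(
  targets=[
    [[0,0,0.001,0],[0,0,0.0015,0],[0,0,0.0015,0]],
  ],
)

```text
t: 54.18
eef_pos: [0.5871, -0.0124, 0.3589]
ee_rot: [-3.129, -0.002, -1.683]
force: [-4.4, -9.6, 37.0]
width: 0.0005
```

```bash
python3 -c "
from h import *
edge(); print(arm.get_state()['eef_pos'],arm.get_state()['force'])"
```

```text
[(60, 36), (63, 45), (66, 60), (69, 72), (72, 74), (75, 74), (78, 74), (81, 75), (84, 75), (87, 75), (90, 75), (93, 75), (96, 75), (99, 75), (102, 76), (105, 76), (108, 76), (111, 76)]
[ 0.58703467 -0.01237469  0.35884462] [-3.6683739  -9.42187825 36.02021614]
```

play_rows(
  targets=[
    [[0,0,-0.03,0],[0,0,-0.07,0],[0.04,0,-0.07,0],[0.08,0,-0.05,0],[0.113,0,-0.03,0]],
  ],
)

```text
t: 54.85
eef_pos: [0.5714, -0.124, 0.381]
ee_rot: [-3.14, 0.001, -1.686]
force: [-0.2, -0.2, 0.5]
width: 0.0003
```

play_rows(
  targets=[
    [[0,0,0,0],[0,0,0,0]],
  ],
  grip=150,
)

```text
t: 55.1
eef_pos: [0.5719, -0.1229, 0.3812]
ee_rot: [-3.141, 0.0, -1.686]
force: [0.2, 0.5, 0.1]
width: 0.0152
```

```bash
python3 - <<'E'
from h import *
im,d,K,Rm,t=grab('wrist'); w=cloud(d,K,Rm,t); save('w15.png',im)
rect(w,.5706,-.123,.03,.066,.09,'jar knob')
q=w[...,:2]-C; u=q@X*1000; v=q@Y*1000; z=w[...,2]*1000
m=(z>140)&(abs(u)<30)&(abs(v)<50)&(z<200); print('bar',m.sum(),np.round([u[m].mean(),v[m].mean(),np.percentile(z[m],50),np.percentile(z[m],95)],1))
c=w[m][:,:2].astype(np.float32)*1000; print(cv2.minAreaRect(c))
print(finder.find_in('wrist','button_face')[:2])
tool(.5706,-.123,.2345,-96.6)
E
```

```text
jar knob 478 [ 570.7 -123.1] [17.  16.8] 81.0 z 0.0772
bar 1122 [ -9.8   0.9 141.5 147.7]
((582.831298828125, -20.624135971069336), (19.103057861328125, 33.99351501464844), 82.94422149658203)
[]
shift [0.0009 0.0015 0.147 ] turn 0.05 from [ 0.572  -0.1223  0.3815] -96.55
```

View pics/w15.png

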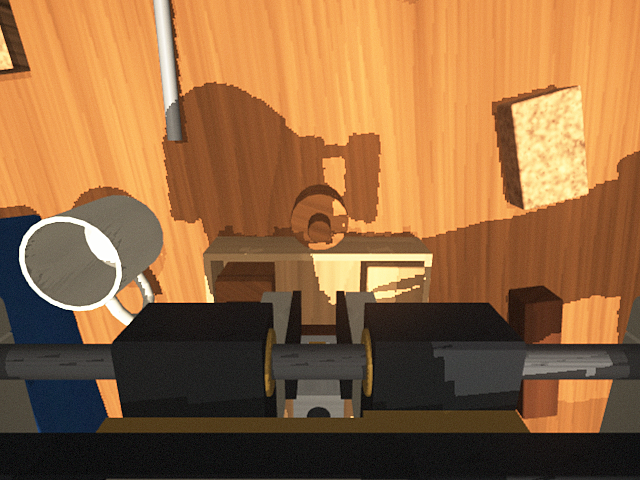

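The wrist view shows the jar upright at (320,220) next to the caddy, and the cap top reads 141.5 mm, which matches the handle being home (142 expected). I pick up the jar and take it back to the near bay, with the wrist turned 25° to clear the handle.

play_rows(
  targets=[
    [[0.0005,0.0015,0.05,0],[0.0005,0.0015,0.1,0],[0.0005,0.0015,0.14,0],[0.0005,0.0015,0.147,0],[0.0005,0.0015,0.147,0]],
  ],
  newtons=25,
)

```text
t: 55.82
eef_pos: [0.5709, -0.1228, 0.2346]
ee_rot: [-3.141, -0.0, -1.685]
force: [1.4, -0.3, 0.4]
width: 0.0363
```

play_rows(
  targets=[
    [[0,0,0,0],[0,0,0,0],[0,0,0,0],[0,0,-0.04,0],[0,0,-0.09,0]],
  ],
  grip=255,
)

```text
t: 56.45
eef_pos: [0.5696, -0.1233, 0.3238]
ee_rot: [3.139, -0.0, -1.686]
force: [1.4, 0.2, -1.0]
width: 0.0172
```

play_rows(
  targets=[
    [[0,0,-0.05,0],[0,0,-0.11,0],[0,0,-0.14,0],[0,0,-0.14,0]],
  ],
)

```text
t: 56.95
eef_pos: [0.5701, -0.1234, 0.4668]
ee_rot: [-3.136, 0.001, -1.686]
force: [0.5, -0.0, -1.6]
width: 0.0172
```

```bash
python3 - <<'E'
from h import *
tool(*cad(.051,.063),.46,-71.6)
E
```

```text
shift [-0.1638  0.0613  0.0067] turn -24.99 from [ 0.5701 -0.1234  0.4668] -96.59
```

play_rows(
  targets=[
    [[-0.045,0.017,0,-8],[-0.09,0.034,0,-16],[-0.135,0.05,0,-25],[-0.164,0.061,0.005,-25],[-0.164,0.061,0.005,-25]],
  ],
)

```text
t: 57.58
eef_pos: [0.5274, 0.0483, 0.4572]
ee_rot: [3.139, 0.001, -1.247]
force: [1.2, 0.2, -1.2]
width: 0.0173
```

play_rows(
  targets=[
    [[0,0,0,0],[0,0,0,0],[0,0,0,0]],
  ],
)

```text
t: 57.95
eef_pos: [0.5285, 0.046, 0.4585]
ee_rot: [3.141, -0.0, -1.251]
force: [0.3, -0.2, -1.7]
width: 0.0176
```

```bash
python3 - <<'E'
from h import *
tool(*cad(.051,.063),.2425,-71.6)
E
```

```text
shift [-5.00e-04  2.00e-04  2.16e-01] turn -0.06 from [0.5285 0.046  0.4585] -71.66
```

play_rows(
  targets=[
    [[-0.0005,0,0.055,0],[-0.0005,0,0.11,0],[-0.0005,0,0.16,0],[-0.0005,0,0.19,0],[-0.0005,0,0.205,0]],
  ],
)

```text
t: 58.58
eef_pos: [0.528, 0.0465, 0.252]
ee_rot: [3.139, -0.0, -1.25]
force: [-0.6, 0.8, -0.4]
width: 0.0176
```

play_rows(
  targets=[
    [[0,0,0.004,0],[0,0,0.008,0],[0,0,0.01,0],[0,0,0.01,0]],
  ],
)

```text
t: 59.08
eef_pos: [0.5283, 0.0472, 0.2442]
ee_rot: [-3.141, 0.0, -1.249]
force: [0.8, -0.9, -1.1]
width: 0.0175
```

play_rows(
  targets=[
    [[0,0,0.002,0],[0,0,0.003,0],[0,0,0.003,0]],
  ],
)

```text
t: 59.45
eef_pos: [0.5287, 0.0474, 0.2427]
ee_rot: [-3.139, -0.0, -1.248]
force: [-5.0, -0.5, 16.7]
width: 0.0169
```

play_rows(
  targets=[
    [[0,0,0,0],[0,0,0,0],[0,0,-0.03,0],[0,0,-0.08,0],[0,0,-0.13,0]],
  ],
  grip=155,
)

```text
t: 60.08
eef_pos: [0.528, 0.0471, 0.3718]
ee_rot: [3.141, -0.0, -1.249]
force: [1.1, 1.2, 0.2]
width: 0.0344
```

play_rows(
  targets=[
    [[-0.03,0,-0.05,0],[-0.08,0,-0.08,0],[-0.13,0,-0.1,0],[-0.19,0,-0.1,0],[-0.25,0,-0.1,0]],
  ],
)

```text
t: 60.7
eef_pos: [0.4483, 0.2858, 0.4711]
ee_rot: [-3.141, 0.001, -1.25]
force: [0.1, 0.8, 0.9]
width: 0.0344
```

```bash
python3 - <<'E'
from h import *
im,d,K,Rm,t=grab('top'); w=cloud(d,K,Rm,t)
cv2.imwrite('pics/t16.png',cv2.resize(im[165:290,240:407,::-1],(800,600),interpolation=cv2.INTER_CUBIC))
Ct=np.array([.5862,-.014]); q=w[...,:2]-Ct; u=q@X*1000; v=q@Y*1000; z=w[...,2]*1000
def f(n,x,y,r,a,b):
    m=(np.hypot(u-x,v-y)<r)&(z>a)&(z<b)
    if m.sum()>5: print(n,m.sum(),cv2.minAreaRect(np.c_[u[m],v[m]].astype(np.float32)),'z',round(float(np.median(z[m])),1))
    else: print(n,'none')
for n,x,y in [('jarO',51,63),('jarD',38,-64),('pen',-27,65),('ring',-45,-61)]: f(n+' grip',x,y,25,73,95); f(n+' top',x,y,24,50,64)
f('bar',0,0,50,165,190); f('cap',0,0,25,130,146); f('button?',-20,0,8,70,100); f('block',0,0,35,58,70)
edge()
E
```

```text
jarO grip 71 ((52.04521942138672, 63.96894836425781), (16.91538429260254, 16.464679718017578), 82.13253784179688) z 83.4
jarO top 381 ((51.34160614013672, 63.68803024291992), (45.02602767944336, 44.715572357177734), 5.656462669372559) z 55.9
jarD grip 72 ((37.95122528076172, -63.57323455810547), (15.472392082214355, 16.978395462036133), 9.458303451538086) z 83.9
jarD top 385 ((38.53822326660156, -64.0931625366211), (45.8934211730957, 46.40504455566406), 50.21303176879883) z 56.2
pen grip 140 ((-27.58755874633789, 65.47508239746094), (34.96755599975586, 13.895784378051758), 0.041324954479932785) z 84.5
pen top 337 ((-27.640962600708008, 64.93238830566406), (46.4962158203125, 46.616939544677734), 5.41707706451416) z 56.2
ring grip 115 ((-39.75029754638672, -60.898746490478516), (13.361236572265625, 28.63785743713379), 4.96448278427124) z 84.0
ring top 325 ((-42.77093505859375, -60.90245819091797), (45.952754974365234, 42.64010238647461), 89.88811492919922) z 56.3
bar 470 ((-1.0903291702270508, 1.8419265747070312), (79.84125518798828, 18.08673095703125), 89.95533752441406) z 177.6
cap 160 ((-1.1373653411865234, 1.4315195083618164), (34.001861572265625, 34.0157356262207), 89.94751739501953) z 140.1
button? 11 ((-18.901803970336914, 1.227849006652832), (1.9035130739212036, 12.092525482177734), 4.6467413902282715) z 95.5
block 37 ((-0.006725311279296875, 0.332855224609375), (40.14760208129883, 40.00061798095703), 0.6443581581115723) z 62.8
[(60, 56), (63, 66), (66, 74), (69, 80), (72, 81), (75, 81), (78, 82), (81, 82), (84, 82), (87, 82), (90, 82), (93, 82), (96, 83), (99, 83), (102, 83), (105, 83), (108, 83), (111, 84)]
```

View pics/t16.png

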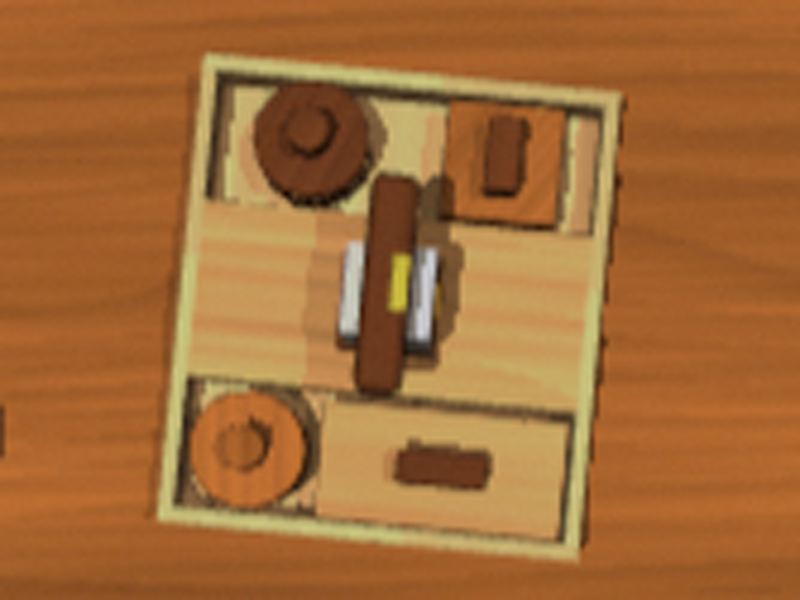

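```bash
python3 -c "
from h import *
print(job_done(), arm.get_state()['t'])"
```

```text
the job is handed in; nothing more can be done
the job is handed in; nothing more can be done
```

I packed all four pieces into the bays, fitted the handle fully home on the post, and handed the job in at about t = 61 s. The pieces present were two jars, the ring box and the pen box.

The tool can only point down, so a finger could not press the button under the tube. After packing, I took the orange jar back out, tilted it in the jaws against the caddy's rim and pressed the button with its bottom edge. The tube slipped about 9 mm over the button and stayed there. I then righted the jar, pushed the handle home with up to 37 N on its bar, and returned the jar to its bay.

**Last checks (top camera):**
- **Pieces:** all stand upright, 61 to 65 mm from the caddy's centre line, with tops and knobs at bay-floor height.
- **Handle:** bar top at about 180 mm once the camera's 2.7 mm height bias is corrected, and the handle is square to the caddy.
- **Button:** brass shows about 2 mm or more outside the tube wall, at the right height. Nothing gave a direct reading of how far out it stands.

**Off or unconfirmed:**
- While I was righting the jar, the wrist force spiked to about 37 N.
- The camera positions disagreed by 2 to 3 mm, so I worked in the wrist-camera frame.
- The trained network did not find the button in the wrist view.
- I did not re-measure the bystanders after the start. The arm was never used on them, and those visible in later pictures looked unmoved.

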